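# Change the spent ink cartridges of the envelope printer

### The job

Change the ink in the envelope printer: press the blue thumb latch so that the lid springs open and, for every new (white) cartridge standing on the desk, lift the old cartridge of that colour out of its slot into the cardboard carton and drop the new one fully home in its place. Once all are changed, push the lid down until it snaps shut, then twist the priming knob clockwise to its stop and let it spring back. Do not disturb the stapler or the calculator.

Things in the scene. Friction and masses are not known exactly. Their poses are not given: they have to be found in the camera images.
- printer: Envelope printer, a light grey desktop machine fixed to the desk, 195 mm deep (x) by 315 mm wide (y). Origin under its middle; +x to its rear, +y to its left as seen from the front, +z up. Its deck, front ledge and rear deck are 46 mm above the desk; in front a catch tray reaches 44 mm out, 18 mm high.
- lid_hinge (a point): Middle of the lid's hinge line, level with the deck; axes as the printer's. The lid, shut, is a shallow cover 220 mm wide (110 either side) that reaches 104 mm forward of the hinge and 37 mm above it. Open, it stands behind the hinge line, 108 mm high.
- lid (a joint): Angle of the sprung lid: 0 shut, 1.75 fully open (just past upright). A damped spring throws it open in 1 to 2 s once the latch lets go and holds it there. To shut it, push it forward and down from behind (2 N), then press near its front edge until the latch snaps over its lip (7 to 12 N); unlatched, it springs open again.
- lid_edge (a point): Place to press the lid shut: point on its flat outer (top) face, midway across, 12 mm from its front edge. When shut it lies 92 mm forward of the hinge and 37 mm above it. It moves with the lid; its z axis points out of the outer face, its x axis to the hinge.
- latch_pad (a point): Middle of the top of the latch's blue thumb button (20 mm deep, 46 mm wide) in the front ledge, 49 mm above the desk. Pressed straight down some 5 mm (3 to 4 N; stop at 7 mm, 5 N) it draws the steel tooth off the lid's lip; it springs back. The tooth stands 19 mm behind this point and 12 mm higher: press on the pad's middle or front half.
- latch (a joint): Angle of the latch: 0 at rest, 0.10 to 0.15 where the lid is let go, 0.26 pressed to its stop.
- slot_cyan (a point): Centre of the mouth of the cyan (light blue) ink slot, leftmost seen from the front, level with the deck, 46 mm above the desk; a cyan bar before and behind it marks it. The pocket is 66 (x) by 44 (y) by 24 mm deep with steep lead-ins round the mouth that widen it by 5 mm a side; slots are 54 mm apart. Axes as the printer's. It is under the lid.
- slot_magenta (a point): Centre of the mouth of the magenta (pinkish red) ink slot, second from the left, level with the deck, 46 mm above the desk; a magenta bar before and behind it marks it. The pocket is 66 (x) by 44 (y) by 24 mm deep with steep lead-ins round the mouth that widen it by 5 mm a side; slots are 54 mm apart. Axes as the printer's. It is under the lid.
- slot_yellow (a point): Centre of the mouth of the yellow ink slot, third from the left, level with the deck, 46 mm above the desk; a yellow bar before and behind it marks it. The pocket is 66 (x) by 44 (y) by 24 mm deep with steep lead-ins round the mouth that widen it by 5 mm a side; slots are 54 mm apart. Axes as the printer's. It is under the lid.
- slot_black (a point): Centre of the mouth of the black ink slot, rightmost, next to the knob, level with the deck, 46 mm above the desk; a black bar before and behind it marks it. The pocket is 66 (x) by 44 (y) by 24 mm deep with steep lead-ins round the mouth that widen it by 5 mm a side; slots are 54 mm apart. Axes as the printer's. It is under the lid.
- new_cyan_mid (a point): New cyan (light blue) cartridge on the desk: white body 60 (x) by 38 (y) by 24 mm high, cyan finger tab 40 (x) by 12 (y) by 26 mm high on the middle of its top; 0.05 to 0.1 kg. This point is its centre, 25 mm above its underside, 1 mm above the tab's foot. It fits its slot either way round; fully home, this point is 1 mm above the slot's mouth. May be absent.
- new_magenta_mid (a point): New magenta (pinkish red) cartridge on the desk: white body 60 (x) by 38 (y) by 24 mm high, magenta finger tab 40 (x) by 12 (y) by 26 mm high on the middle of its top; 0.05 to 0.1 kg. This point is its centre, 25 mm above its underside, 1 mm above the tab's foot. It fits its slot either way round; fully home, this point is 1 mm above the slot's mouth. May be absent.
- new_yellow_mid (a point): New yellow cartridge on the desk: white body 60 (x) by 38 (y) by 24 mm high, yellow finger tab 40 (x) by 12 (y) by 26 mm high on the middle of its top; 0.05 to 0.1 kg. This point is its centre, 25 mm above its underside, 1 mm above the tab's foot. It fits its slot either way round; fully home, this point is 1 mm above the slot's mouth. May be absent.
- new_black_mid (a point): New black cartridge on the desk: white body 60 (x) by 38 (y) by 24 mm high, black finger tab 40 (x) by 12 (y) by 26 mm high on the middle of its top; 0.05 to 0.1 kg. This point is its centre, 25 mm above its underside, 1 mm above the tab's foot. It fits its slot either way round; fully home, this point is 1 mm above the slot's mouth. May be absent.
- old_cyan_mid (a point): Old cyan (light blue) cartridge, in the cyan slot at the start: grey body, cyan top and tab; same shape and size as the new ones. This point is its centre, 25 mm above its underside.
- old_magenta_mid (a point): Old magenta (pinkish red) cartridge, in the magenta slot at the start: grey body, magenta top and tab; same shape and size as the new ones. This point is its centre, 25 mm above its underside.
- old_yellow_mid (a point): Old yellow cartridge, in the yellow slot at the start: grey body, yellow top and tab; same shape and size as the new ones. This point is its centre, 25 mm above its underside.
- old_black_mid (a point): Old black cartridge, in the black slot at the start: grey body, black top and tab; same shape and size as the new ones. This point is its centre, 25 mm above its underside.
- carton: Open cardboard carton for spent cartridges, loose on the desk to the left of the printer, 190 (x) by 120 (y) by 45 mm high, walls and floor 4 mm. Origin at the centre of its underside.
- knob_grip (a point): Point on the vertical axis of the black priming knob on the console at the printer's right, half-way up its grip bar. The bar is 42 mm long (this point's x axis), 13 mm wide (y) and 26 mm high, 13 mm above and below this point; it stands 57 to 83 mm above the desk. The lid's side wall is 46 mm to its left and, shut, as high.
- knob (a joint): Angle of the priming knob: 0 at rest, growing as it turns clockwise seen from above, to its stop at 1.2. A spring (0.03 N m at rest, 0.09 N m at the stop) turns it back to 0 when it is let go.
- stapler_mid (a point): Stapler, a bystander to leave alone: 38 x 165 x 50 mm, its centre.
- calculator_mid (a point): Pocket calculator, a bystander to leave alone: 115 x 68 x 16 mm, its centre.
Mind the look-alikes: they are no part of the job. What is shaped like the part that bears new_black_mid but green or purple is not meant.

How it is judged:
On the way, in this order (a step that is already met when the one before it is completed fails the run):
1. the latch is pressed and the lid has sprung open (value of joint lid above 1.3 rad), for 0.2 s.
2. every new cartridge stands fully home in the slot of its colour, and each old one it replaces lies in the carton (horizontal distance between new_cyan_mid and slot_cyan below 0.008 m and z of new_cyan_mid in the frame of slot_cyan below 0.006 m and angle between each of new_cyan_mid, new_magenta_mid, new_yellow_mid, new_black_mid's own z axis and vertical below 0.12 rad and ((x of old_cyan_mid in the frame of carton between -0.092 and 0.092 m and y of old_cyan_mid in the frame of carton between -0.057 and 0.057 m and z of old_cyan_mid in the frame of carton between 0 and 0.075 m) or (horizontal distance between old_cyan_mid and slot_cyan below 0.008 m and z of old_cyan_mid in the frame of slot_cyan below 0.006 m and angle between old_cyan_mid's own z axis and vertical below 0.12 rad)) and horizontal distance between new_magenta_mid and slot_magenta below 0.008 m and z of new_magenta_mid in the frame of slot_magenta below 0.006 m and ((x of old_magenta_mid in the frame of carton between -0.092 and 0.092 m and y of old_magenta_mid in the frame of carton between -0.057 and 0.057 m and z of old_magenta_mid in the frame of carton between 0 and 0.075 m) or (horizontal distance between old_magenta_mid and slot_magenta below 0.008 m and z of old_magenta_mid in the frame of slot_magenta below 0.006 m and angle between old_magenta_mid's own z axis and vertical below 0.12 rad)) and horizontal distance between new_yellow_mid and slot_yellow below 0.008 m and z of new_yellow_mid in the frame of slot_yellow below 0.006 m and ((x of old_yellow_mid in the frame of carton between -0.092 and 0.092 m and y of old_yellow_mid in the frame of carton between -0.057 and 0.057 m and z of old_yellow_mid in the frame of carton between 0 and 0.075 m) or (horizontal distance between old_yellow_mid and slot_yellow below 0.008 m and z of old_yellow_mid in the frame of slot_yellow below 0.006 m and angle between old_yellow_mid's own z axis and vertical below 0.12 rad)) and horizontal distance between new_black_mid and slot_black below 0.008 m and z of new_black_mid in the frame of slot_black below 0.006 m and ((x of old_black_mid in the frame of carton between -0.092 and 0.092 m and y of old_black_mid in the frame of carton between -0.057 and 0.057 m and z of old_black_mid in the frame of carton between 0 and 0.075 m) or (horizontal distance between old_black_mid and slot_black below 0.008 m and z of old_black_mid in the frame of slot_black below 0.006 m and angle between old_black_mid's own z axis and vertical below 0.12 rad))), for 0.3 s.
3. the lid is snapped shut (value of joint lid below 0.03 rad), for 0.3 s.
4. the priming knob is turned to its stop with the lid shut (value of joint knob above 1.1 rad and value of joint lid below 0.03 rad), for 0.1 s.
At the end, for the whole second after the job is handed in: New cartridges within 8 mm of their slots' centres, upright within 7 degrees, within 5 mm of full depth; each old one in the carton, or still in its slot if not replaced; lid latched (below 0.03 rad), knob back (below 0.08 rad), cartridges at rest (all of step 2 and value of joint lid below 0.03 rad and value of joint knob below 0.08 rad and linear speed of each of new_cyan, new_magenta, new_yellow, new_black, old_cyan, old_magenta, old_yellow, old_black below 0.02 m/s); the robot touches nothing.
It fails at once if the stapler was pushed more than 4 cm aside (distance of stapler_mid from where it was at the start of the episode above 0.04 m).
It fails at once if the calculator was pushed more than 4 cm aside (distance of calculator_mid from where it was at the start of the episode above 0.04 m).
Of new_cyan, new_magenta, new_yellow, new_black only 2 to 3 are there at a start; the rules pass over those that are not, and their reading is None.
At some moment in a run one of new_cyan, new_magenta, new_yellow, new_black, carton may be knocked a few centimetres aside while the robot is not near it.
It also fails if it takes over 210 s, if anything falls off the work surface, if the arm or the gripper's body presses on something with over 40 N, if the wrist force passes 120 N, or if a joint passes its speed limit or range.

### The arm

A 6-joint arm with a two-finger parallel gripper is mounted at the origin on a cart in front of the work surface, level with it; the furniture and walls round the work are solid. World frame = base frame: x ahead of the robot, y to its left, z up, the work surface at z = 0. Lengths are in m, angles in rad, forces in N, time in s.
With the tool pointing down it reaches from about 0.3 to 0.775 m from the base axis. Payload 14.6 kg.
Tool frame: the origin (TCP) lies on the centre line of the jaws, within the pads' length; the fingertips stand 11 mm ahead of it and the grasp point (between the pads) lies 8 mm behind it; z points along the fingers, y is the line along which they close (so a half turn about z gives the same grasp; the last joint's range is limited). The gripper opens to 85 mm and grips with 20 to 120 N. Pads are 22 mm wide; open, the fingers measure 114 mm over their backs; the gripper's body (76 mm by 85 mm) begins 54 mm behind the grasp point. The pads swing forward as they close: fully open they stand 13 mm farther back than shut.
Start: joints at [1.224, 0.3, 1.521, -0, 1.321, -0.067], TCP at [0.152, 0.529, 0.242] pointing down, gripper open.
Joint ranges: [-3.03, 3.03], [-0.79, 2.21], [0.23, 2.52], [-1.04, 4.18], [0, 3.07], [-2.55, 2.55]. Speed limits (rad/s): [2.22, 2.22, 2.57, 3.14, 3.14, 3.14].

### API

Orientations are given as a unit quaternion [x, y, z, w].
In Python, from rig import * gives the robot as it stands. The module is installed in compiled form; this text tells all that it offers.
- The arm moves only by the tool jog_arm, never from a script. Its argument "steps" is a list of rows, each a list of 2 entries, a list of its own where there are three numbers: the shift along the tool's x, y, z in m, then the turn, a rotation vector about the tool's x, y, z in rad. A call has 1 to 8 rows; each row shifts and turns the commanded pose from where the row before left it, along the tool's axes as they then stand; what a row does not reach is not made up. A row lasts 1/12 s, in which the tool goes at most 41.7 mm and 7.16 degrees, less where a joint would pass 70% of its speed; a pose out of reach is approached as far as the arm can. A call with a gripper value outside its range is refused whole. "claw" is the closure in counts, from 0 (fully open) to 255 (shut), set as the call begins (left out, the last holds). The fingers move at their own pace and stop on an object; "newtons" is the grip in N (left out, the last holds). Time passes only in rows, so rows that do not move let the fingers close. It gives the time, the measured TCP pose, the force, the opening and the grip force at its end, in the units of the state.
- state(): the state, without advancing time (a new reading comes with each control period).
- read_camera(name): name is "side" or "top" or "wrist"; returns a dict with "frame" (480x640x3 uint8, red, green, blue), "mtx" (3x3 intrinsics, pixels), "distortion" ([k1, k2, p1, p2, k3] as OpenCV has them; the pictures are not rectified), "rvec" (rotation vector, rad) and "tvec" (3), from world to camera coordinates, as OpenCV has them; the wrist camera has in their place "tool_from_camera" (4x4, takes a point from camera to tool coordinates, whose origin is the TCP and whose axes are the flange's). Camera axes: x right, y down, z forward; pixel columns grow to the right and rows downward; lengths in m; the calibration is good to about 2 mm. A picture is of the moment at which its call begins: read the wrist's pose just before it. There is no depth.
- sign_off(): hands the job in; it is judged then, once.
The state is a dict: "time": time; "joint_pos": joint angles; "joint_vel": joint speeds; "effort": joint torques, N m; "position": TCP position; "eef_rot": TCP orientation; "wrist_force": force on the tool from outside, world axes, zero at the start; "ft_torque": the same for the moment, N m; "grip_width": finger opening in m; "grip_force": force on a finger pad.
Only numpy, scipy, OpenCV 4.12 (cv2) and the standard library are available. Lean on these libraries where they do the work, as an engineer would, in place of code of your own. Each camera call takes 0.05 s, during which the arm holds its last target. There are 200 camera calls.

## Working session

There is one attempt and no reset: what is moved stays moved. The work goes in short steps, Python scripts to look and compute and a tool call to move; the robot and the scene stay as the last step left them, time stands still between calls to the robot, and variables do not carry over. Pictures are saved under pics/ and viewed, at most 14 in all, crops included, and the job is handed in when it is done.

Besides the shell and the picture viewer there is one more tool, called after "Call:" by a JSON object that holds its "fn" and its "kwargs". jog_arm: Moves the arm, as the interface text tells. Its arguments: {"type":"object","properties":{"steps":{"type":"array"},"claw":{"type":"number"},"newtons":{"type":"number"}},"required":["steps"]}

```bash
mkdir -p pics; ls; cat > h.py <<'E'
from rig import *
import numpy as np, cv2
from scipy.spatial.transform import Rotation as R
def cam(n):
    s=state(); c=read_camera(n)
    K=np.array(c['mtx'],float);D=np.array(c['distortion'],float)
    if n=='wrist':
        T=np.eye(4);T[:3,:3]=R.from_quat(s['eef_rot']).as_matrix();T[:3,3]=s['position']
        W=T@np.array(c['tool_from_camera']); Rw=W[:3,:3];o=W[:3,3]
    else:
        Rc=cv2.Rodrigues(np.array(c['rvec'],float))[0];Rw=Rc.T;o=-Rc.T@np.array(c['tvec'],float).ravel()
    return dict(img=c['frame'],K=K,D=D,R=Rw,o=o)
def ray(c,uv):
    p=cv2.undistortPoints(np.array(uv,float).reshape(-1,1,2),c['K'],c['D']).reshape(-1,2)
    return np.c_[p,np.ones(len(p))]@c['R'].T
def onz(c,uv,z):
    d=ray(c,uv); return c['o']+d*((z-c['o'][2])/d[:,2])[:,None]
def proj(c,P):
    Rc=c['R'].T; return cv2.projectPoints(np.array(P,float).reshape(-1,1,3),cv2.Rodrigues(Rc)[0],-Rc@c['o'],c['K'],c['D'])[0].reshape(-1,2)
def save(c,n,crop=None,s=1):
    im=c['img'][:,:,::-1]
    if crop: x0,y0,x1,y1=crop; im=im[y0:y1,x0:x1]
    cv2.imwrite('pics/'+n,cv2.resize(im,None,fx=s,fy=s,interpolation=cv2.INTER_CUBIC) if s!=1 else im)
E
python3 - <<'E'
from h import *
for n in ('top','side'):
    c=cam(n); save(c,n+'0.png'); print(n,c['o'],c['R'][:,2]); np.save(n+'0.npy',c['img'])
print(state())
E
```

```text
pics
top [ 0.38890841 -0.03763225  1.29996481] [ 0.05465481  0.00314613 -0.99850035]
side [-0.10023532 -0.42407445  0.89483871] [ 0.50488887  0.37943167 -0.77531854]
{'time': 0.1, 'joint_pos': array([ 1.22440269e+00,  3.00456785e-01,  1.52153945e+00, -2.96942493e-05,
        1.32065879e+00, -6.65837058e-02]), 'joint_vel': array([-0.00063345, -0.00174429, -0.00255192,  0.00109389, -0.00134804,
        0.00103226]), 'effort': array([ 2.33050436e-03, -5.44378960e+01, -3.62362683e+01,  2.67766225e-06,
        3.04120942e-03, -1.75254405e-05]), 'position': array([0.15182923, 0.52842469, 0.24174676]), 'eef_rot': array([ 1.39445344e-01,  9.90229627e-01, -5.22848093e-04, -9.48279751e-05]), 'wrist_force': array([-0.53494416, -0.80008944, -0.01758446]), 'ft_torque': array([ 0.0409496 ,  0.03523088, -0.01865376]), 'grip_force': 0.0, 'grip_width': 0.0853409947852971}
```

View pics/top0.png

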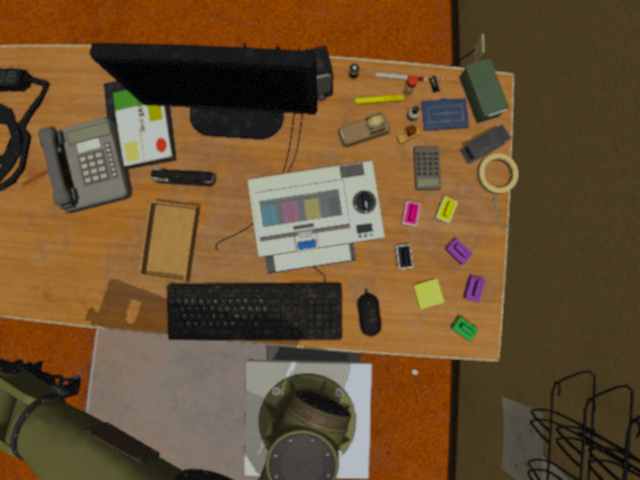

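View pics/side0.png

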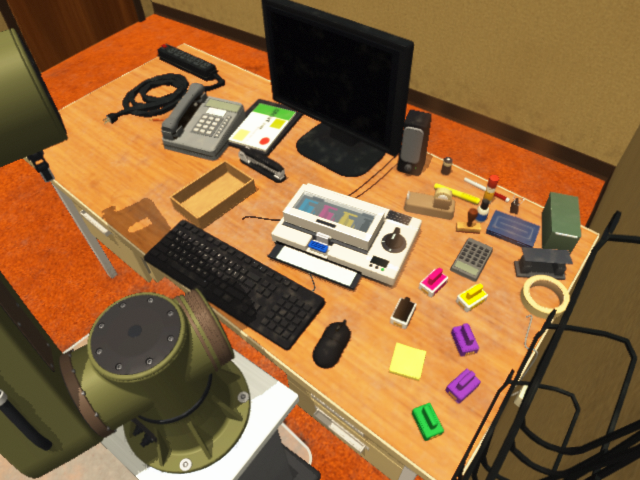

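Top view: the new cartridges have white bodies: magenta (412,213), yellow (447,209), black (404,256). The look-alikes are purple (458,250) and (474,288), and green (464,328); the sticky note is at (429,293). The blue pad is at (306,241), the knob at (364,202) and the carton at (170,240). I'll measure these and check the choice in a crop.

```bash
cat > m.py <<'E'
from h import *
def comp(m,box):
    x0,y0,x1,y1=box; mm=np.zeros(m.shape,np.uint8); mm[y0:y1,x0:x1]=m[y0:y1,x0:x1]
    n,l,s,c=cv2.connectedComponentsWithStats(mm); 
    if n<2: return None
    i=1+np.argmax(s[1:,4]); pts=np.argwhere(l==i)[:,::-1].astype(float); return pts
def rect(c,pts,z):
    w=onz(c,pts,z)[:,:2].astype(np.float32); r=cv2.minAreaRect(w)
    e=cv2.boxPoints(r); a=e[1]-e[0]; b=e[2]-e[1]; L=a if np.linalg.norm(a)>np.linalg.norm(b) else b
    return np.array(r[0]).round(4),np.sort(r[1]).round(4),round(float(np.degrees(np.arctan2(L[1],L[0]))%180),1),w.mean(0).round(4)
def masks(img):
    h=cv2.cvtColor(img,cv2.COLOR_RGB2HSV); H,S,V=[h[:,:,i].astype(int) for i in range(3)]
    return dict(mag=(H>155)&(H<176)&(S>130)&(V>90),yel=(H>24)&(H<36)&(S>150)&(V>110),blue=(H>100)&(H<125)&(S>120)&(V>80),blk=(V<60),white=(S<50)&(V>130))
E
python3 - <<'E'
from m import *
c=cam('top'); m=masks(c['img'])
for n,k,b,z in [('mag','mag',(395,195,425,230),.05),('yel','yel',(430,190,465,225),.05),('blk','blk',(394,242,416,272),.05),
  ('pad','blue',(290,228,325,255),.049),('magW','white',(395,195,425,230),.024),('yelW','white',(432,190,465,225),.024),('blkW','white',(392,240,418,274),.024),('knob','blk',(350,185,380,218),.06)]:
    p=comp(m[k],b); print(n,len(p),p.mean(0).round(1),*rect(c,p,z))
print(onz(c,[(249,181),(373,162),(383,239),(259,255)],.046).round(3))
h=cv2.cvtColor(c['img'],cv2.COLOR_RGB2HSV)
print(onz(c,[(152,202),(199,204),(188,280),(142,273)],.045).round(3))
print(onz(c,[(152,178),(214,179)],.05).round(3),onz(c,[(428,168)],.016))
im=c['img'][130:300,225:470,::-1]; cv2.imwrite('pics/top1.png',cv2.resize(im,None,fx=3.2,fy=3.2,interpolation=cv2.INTER_CUBIC))
E
```

```text
mag 216 [411.3 212.9] [ 0.5301 -0.2487] [0.0267 0.0488] 169.2 [ 0.5301 -0.2487]
yel 233 [446.9 208.8] [ 0.5424 -0.3375] [0.0294 0.0503] 157.0 [ 0.5422 -0.3373]
blk 180 [404.3 256.2] [ 0.4231 -0.2325] [0.0234 0.0457] 8.4 [ 0.4231 -0.2326]
pad 108 [306.2 244.1] [0.4478 0.0082] [0.0153 0.0406] 100.7 [0.4479 0.0081]
magW 7 [412.  224.7] [ 0.503  -0.2549] [0.002  0.0153] 80.0 [ 0.5032 -0.255 ]
yelW 4 [437.  217.5] [ 0.5228 -0.3183] [0.0018 0.0054] 46.1 [ 0.5228 -0.3183]
blkW 9 [399.9 267.3] [ 0.3953 -0.2266] [0.0045 0.0134] 64.6 [ 0.3959 -0.2258]
knob 221 [364.1 200.3] [ 0.5555 -0.1308] [0.0414 0.0418] 136.2 [ 0.5572 -0.131 ]
[[ 0.602  0.154  0.046]
 [ 0.655 -0.153  0.046]
 [ 0.464 -0.18   0.046]
 [ 0.419  0.123  0.046]]
[[0.546 0.398 0.045]
 [0.542 0.277 0.045]
 [0.353 0.298 0.045]
 [0.367 0.416 0.045]]
[[0.606 0.399 0.05 ]
 [0.605 0.241 0.05 ]] [[ 0.65000248 -0.29654631  0.016     ]]
```

View pics/top1.png

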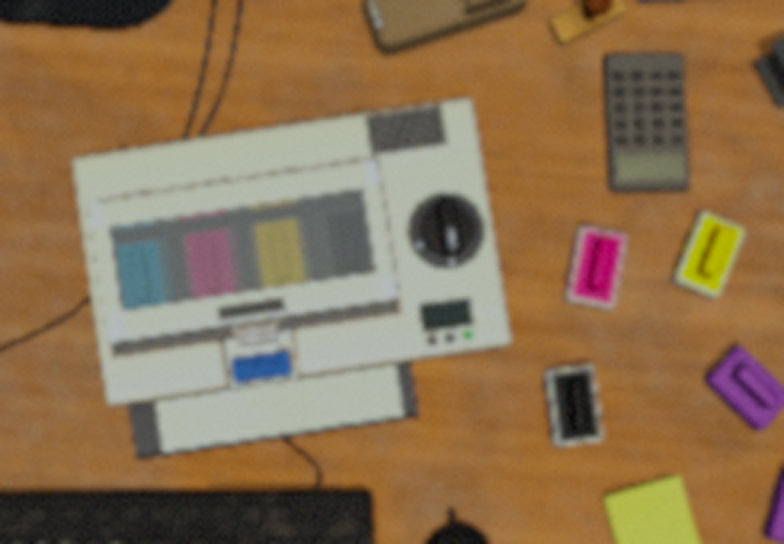

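The crop (origin 225,130, scale 3.2) shows white rims on magenta (598,267), yellow (710,254) and black (574,405), so the choice holds. The old cartridges run cyan, magenta, yellow, black from left to right, and the knob is at (446,230). The measured printer is 0.193 x 0.31 m, which matches its given size, with a yaw of about 9°. I'll move above it now.

Call:
{"fn": "jog_arm", "kwargs": {"steps": [[[-0.025,-0.027,-0.004],[0,0,0]],[[-0.025,-0.027,-0.004],[0,0,0]],[[-0.025,-0.027,-0.004],[0,0,0]],[[-0.025,-0.027,-0.004],[0,0,0]],[[-0.025,-0.027,-0.004],[0,0,0]],[[-0.025,-0.027,-0.004],[0,0,0]],[[-0.025,-0.027,-0.004],[0,0,0]],[[-0.025,-0.027,-0.004],[0,0,0]]], "claw": 0, "newtons": 40}}

```text
time: 0.82
position: [0.2847, 0.2641, 0.2744]
eef_rot: [0.139, 0.99, 0.0, 0.0]
wrist_force: [1.1, 0.2, 0.5]
grip_width: 0.0852
grip_force: 0.0
```

Call:
{"fn": "jog_arm", "kwargs": {"steps": [[[-0.025,-0.027,-0.004],[0,0,0]],[[-0.025,-0.027,-0.004],[0,0,0]],[[-0.025,-0.027,-0.004],[0,0,0]],[[-0.025,-0.027,-0.004],[0,0,0]],[[-0.025,-0.027,-0.004],[0,0,0]],[[-0.025,-0.027,-0.004],[0,0,0]],[[-0.025,-0.027,-0.004],[0,0,0]],[[-0.025,-0.027,-0.004],[0,0,0]]]}}

```text
time: 1.48
position: [0.4173, 0.001, 0.3065]
eef_rot: [0.14, 0.99, 0.0, 0.0]
wrist_force: [1.0, 0.1, -0.2]
grip_width: 0.0852
grip_force: 0.0
```

Call:
{"fn": "jog_arm", "kwargs": {"steps": [[[0,0,0],[0,0,-0.11]],[[0,0,0],[0,0,-0.11]],[[0,0,0],[0,0,-0.11]],[[0,0,0],[0,0,-0.11]],[[0,0,0],[0,0,0]],[[0,0,0],[0,0,0]]], "claw": 255}}

```text
time: 1.98
position: [0.417, 0.0029, 0.3062]
eef_rot: [-0.078, 0.997, -0.0, -0.0]
wrist_force: [-0.4, 0.0, 0.4]
grip_width: 0.012
grip_force: 0.0
```

```bash
python3 - <<'E'
from m import *
c=cam('wrist'); save(c,'w1.png'); s=state(); print(s['position'],s['eef_rot'],s['joint_pos'],s['grip_width'],s['time']); print(c['o'],c['R'])
np.save('w1.npy',c['img'])
E
```

```text
[0.41699201 0.00297605 0.30620812] [-7.80762627e-02  9.96947387e-01  1.66050853e-05 -7.21062126e-05] [-8.07510976e-02 -5.07886254e-02  1.76592979e+00  1.00762999e-05
  1.42659914e+00 -1.80786048e+00] 0.004631941286592599 2.0333
[ 0.3356669  -0.01122468  0.43842495] [[-0.15550349  0.93665984  0.31382639]
 [ 0.98783475  0.14709814  0.05044455]
 [ 0.0010861   0.31785291 -0.94813941]]
```

View pics/w1.png

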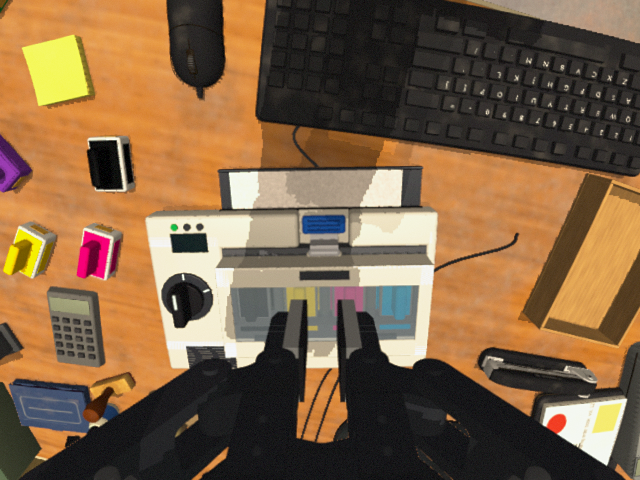

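Wrist view: blue pad at (324,223), knob (186,299), printer front corners about (149,213) and (437,211), new black (111,164), magenta (99,251), yellow (30,250), carton on the right. I'll measure from here.

```bash
python3 - <<'E'
from m import *
c=cam('wrist'); m=masks(c['img'])
p=comp(m['blue'],(290,205,360,245)); print('pad',len(p),p.mean(0),*rect(c,p,.049))
print('edges',onz(c,[(149,213),(437,211),(433,366),(172,366)],.046).round(4))
for n,k,b in [('mag','mag',(75,220,125,285)),('yel','yel',(0,220,58,285))]:
    p=comp(m[k],b); print(n,len(p),*rect(c,p,.03))
w=onz(c,[(87,139),(130,136),(134,188),(94,191)],.024); print('blk',w.round(4),w.mean(0))
print('carton',onz(c,[(587,176),(524,316)],.045).round(3))
save(c,'w1k.png',(60,120,260,340),2.5)
E
```

```text
pad 710 [323.5028169  223.94647887] [0.4443 0.0081] [0.0185 0.0433] 98.9 [0.4447 0.0082]
edges [[ 0.462  -0.1773  0.046 ]
 [ 0.4129  0.1243  0.046 ]
 [ 0.6031  0.1692  0.046 ]
 [ 0.6537 -0.1479  0.046 ]]
mag 1160 [ 0.5317 -0.2515] [0.0332 0.0607] 169.4 [ 0.529  -0.2513]
yel 443 [ 0.5402 -0.3388] [0.0312 0.0537] 157.8 [ 0.5351 -0.3316]
blk [[ 0.3963 -0.258   0.024 ]
 [ 0.3869 -0.2096  0.024 ]
 [ 0.4429 -0.2042  0.024 ]
 [ 0.4529 -0.2507  0.024 ]] [ 0.41974799 -0.23063041  0.024     ]
carton [[0.349 0.277 0.045]
 [0.52  0.261 0.045]]
```

View pics/w1k.png

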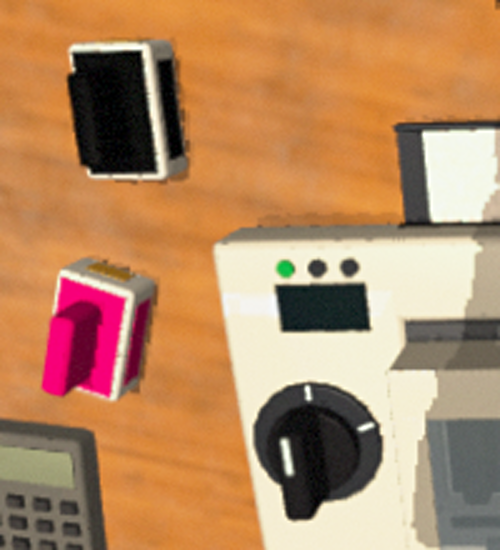

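The pad is at (0.446, 0.008) in both views. I'll descend onto its front half with the fingers shut.

Call:
{"fn": "jog_arm", "kwargs": {"steps": [[[-0.004,0,0.033],[0,0,0]],[[-0.004,0,0.033],[0,0,0]],[[-0.004,0,0.033],[0,0,0]],[[-0.004,0,0.033],[0,0,0]],[[-0.004,0,0.033],[0,0,0]],[[-0.004,0,0.033],[0,0,0]],[[-0.001,0,0.028],[0,0,0]],[[0,0,0],[0,0,0]]]}}

```text
time: 2.75
position: [0.4394, 0.0072, 0.076]
eef_rot: [-0.079, 0.997, 0.001, -0.004]
wrist_force: [-0.4, 0.7, -1.4]
grip_width: 0.0001
grip_force: 0.0
```

Call:
{"fn": "jog_arm", "kwargs": {"steps": [[[0,0,0.006],[0,0,0]],[[0,0,0.006],[0,0,0]],[[0,0,0.004],[0,0,0]],[[0,0,0.001],[0,0,0]]]}}

```text
time: 3.08
position: [0.442, 0.0069, 0.0638]
eef_rot: [-0.08, 0.997, -0.0, 0.001]
wrist_force: [-1.3, -0.3, 1.1]
grip_width: 0.0001
grip_force: 0.0
```

Call:
{"fn": "jog_arm", "kwargs": {"steps": [[[0,0,0.003],[0,0,0]],[[0,0,0.003],[0,0,0]],[[0,0,0],[0,0,0]],[[0,0,0],[0,0,0]]]}}

```text
time: 3.42
position: [0.4418, 0.0069, 0.0574]
eef_rot: [-0.08, 0.997, -0.0, 0.0]
wrist_force: [0.6, -0.2, 1.0]
grip_width: -0.0001
grip_force: 0.0
```

Call:
{"fn": "jog_arm", "kwargs": {"steps": [[[0,0,0.003],[0,0,0]],[[0,0,0.002],[0,0,0]],[[0,0,0],[0,0,0]],[[0,0,0],[0,0,0]]]}}

```text
time: 3.75
position: [0.4411, 0.0068, 0.0529]
eef_rot: [-0.08, 0.997, -0.0, -0.001]
wrist_force: [-14.0, -2.8, 21.5]
grip_width: 0.0003
grip_force: 12.0
```

Call:
{"fn": "jog_arm", "kwargs": {"steps": [[[0.01,0,-0.004],[0,0,0]],[[0.02,0,-0.004],[0,0,0]],[[0.025,0,-0.01],[0,0,0]],[[0.01,0,-0.03],[0,0,0]],[[0,0,-0.04],[0,0,0]],[[0,0,-0.04],[0,0,0]],[[0,0,-0.04],[0,0,0]],[[0,0,-0.04],[0,0,0]]], "claw": 0}}

```text
time: 4.42
position: [0.3771, -0.0033, 0.2626]
eef_rot: [-0.08, 0.997, -0.0, 0.001]
wrist_force: [0.5, -0.2, 0.5]
grip_width: 0.0858
grip_force: 0.0
```

Call:
{"fn": "jog_arm", "kwargs": {"steps": [[[0,0,-0.03],[0,0,0]],[[0,0,0],[0,0,0]],[[0,0,0],[0,0,0]],[[0,0,0],[0,0,0]],[[0,0,0],[0,0,0]],[[0,0,0],[0,0,0]],[[0,0,0],[0,0,0]],[[0,0,0],[0,0,0]]]}}

```text
time: 5.08
position: [0.3775, -0.0034, 0.2898]
eef_rot: [-0.08, 0.997, 0.0, -0.0]
wrist_force: [0.5, 0.1, 0.2]
grip_width: 0.0859
grip_force: 0.0
```

```bash
python3 - <<'E'
from m import *
c=cam('wrist'); save(c,'w2.png');print(state()['position'],state()['eef_rot'])
E
```

```text
[ 0.37749052 -0.00343502  0.28993192] [-7.99920592e-02  9.96795433e-01  7.82195533e-05 -3.58091817e-04]
```

View pics/w2.png

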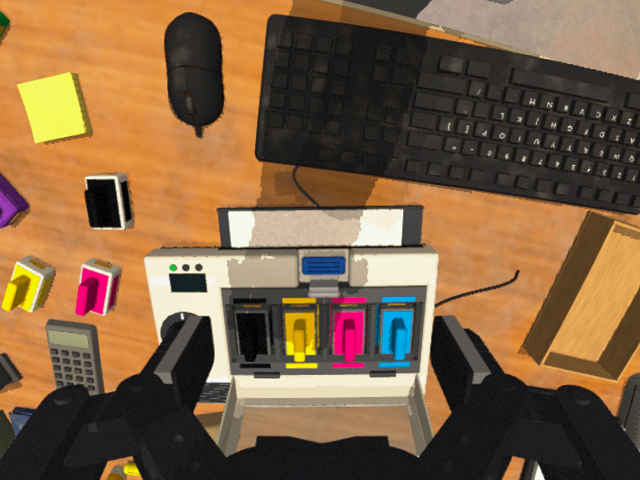

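The lid is open. Old cartridges are at black (253,333), yellow (299,332), magenta (348,332) and cyan (398,330), with colour bars at rows 300 and 366. I'll locate the slots from the bars.

```bash
python3 - <<'E'
from m import *
c=cam('wrist'); m=masks(c['img']); hsv=cv2.cvtColor(c['img'],cv2.COLOR_RGB2HSV)
m['cy']=(hsv[:,:,0]>88)&(hsv[:,:,0]<105)&(hsv[:,:,1]>120)
for k,x in [('yel',300),('mag',349),('cy',398),('blk',253)]:
    cs=[]
    for y0,y1 in ((294,305),(359,371)):
        p=comp(m[k],(x-25,y0,x+25,y1)); 
        if p is None: print(k,'none');continue
        r=rect(c,p,.047); cs.append(r[0]); print(k,len(p),p.mean(0).round(1),r)
    if len(cs)==2: print('  mid',(cs[0]+cs[1])/2,np.degrees(np.arctan2(*(cs[1]-cs[0])[::-1])))
t=cam('top'); mt=masks(t['img'])
for k,b in [('yel',(290,185,325,235)),('mag',(270,185,305,235))]:
    p=comp(mt[k],b); 
    if p is not None: print('top',k,len(p),*rect(t,p,.05))
save(t,'t2.png',(225,130,470,300),3.2)
print('edges',onz(c,[(146,253),(438,249)],.046).round(4))
print('hinge-ish',onz(c,[(233,376),(424,374)],.046).round(4))
E
```

```text
yel none
yel 158 [301.3 365. ] (array([0.5727, 0.0031]), array([0.0056, 0.0361]), 99.3, array([0.5727, 0.0029], dtype=float32))
mag 197 [348.8 299.6] (array([0.4806, 0.0415]), array([0.006 , 0.0359]), 99.0, array([0.4806, 0.0419], dtype=float32))
mag 177 [347.1 364.3] (array([0.5636, 0.0558]), array([0.007 , 0.0361]), 98.9, array([0.5634, 0.0552], dtype=float32))
  mid [0.5221  0.04865] 9.775471896132496
cy 201 [398.3 298.5] (array([0.4716, 0.0951]), array([0.0072, 0.0363]), 98.8, array([0.471 , 0.0948], dtype=float32))
cy 162 [394.5 363.9] (array([0.5541, 0.1092]), array([0.007 , 0.0356]), 98.4, array([0.5545, 0.1098], dtype=float32))
  mid [0.51285 0.10215] 9.698661737710086
blk 239 [250. 301.] (array([ 0.4984, -0.061 ]), array([0.0085, 0.0526]), 99.4, array([ 0.4994, -0.0638], dtype=float32))
blk 154 [254.9 365. ] (array([ 0.5817, -0.0504]), array([0.0056, 0.0355]), 99.8, array([ 0.5817, -0.0504], dtype=float32))
  mid [ 0.54005 -0.0557 ] 7.251963953973604
top yel 280 [ 0.5338 -0.0039] [0.0344 0.0541] 8.3 [ 0.5347 -0.0042]
top mag 312 [0.5243 0.0475] [0.0355 0.0555] 9.3 [0.524 0.048]
edges [[ 0.4622 -0.1791  0.046 ]
 [ 0.409   0.1236  0.046 ]]
hinge-ish [[ 0.6025 -0.0747  0.046 ]
 [ 0.5643  0.1483  0.046 ]]
```

View pics/t2.png

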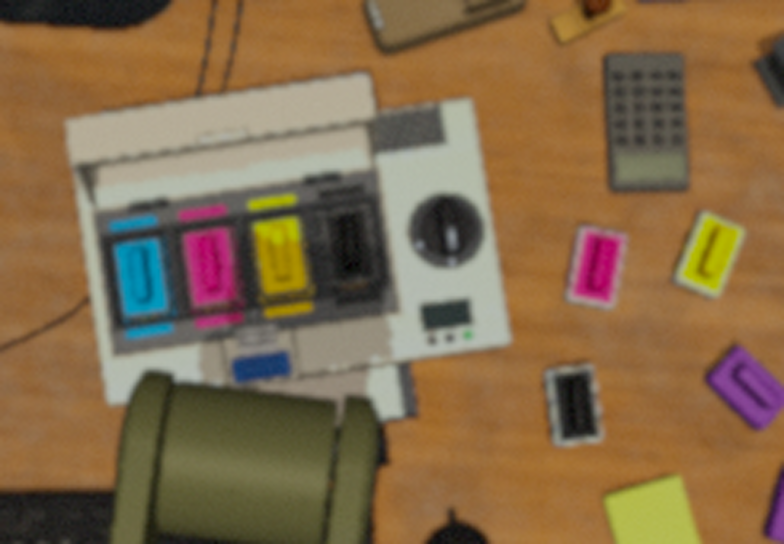

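Slots from the bars (54 mm spacing checks): magenta (.523,.0485), yellow (.532,−.005), black (.541,−.058). The top view agrees within 2 mm. Printer yaw is about 9.6°. Next, the old magenta.

Call:
{"fn": "jog_arm", "kwargs": {"steps": [[[-0.0253,0.0047,0.0217],[0,0,0]],[[-0.0253,0.0047,0.0217],[0,0,0]],[[-0.0253,0.0047,0.0217],[0,0,0]],[[-0.0253,0.0047,0.0217],[0,0,0]],[[-0.0253,0.0047,0.0217],[0,0,0]],[[-0.0253,0.0047,0.0217],[0,0,-0.008]],[[0,0,0],[0,0,0]],[[0,0,0],[0,0,0]]], "claw": 165, "newtons": 40}}

```text
time: 5.9
position: [0.5227, 0.0489, 0.1583]
eef_rot: [-0.084, 0.996, 0.0, -0.002]
wrist_force: [-0.0, -0.6, 0.4]
grip_width: 0.0301
grip_force: 0.0
```

```bash
cat > go.py <<'E'
from h import *
import sys
def go(x,y,z):
    s=state(); Q=R.from_quat(s['eef_rot']); d=Q.inv().apply(np.array([x,y,z])-s['position']); yv=Q.apply([0,1,0])
    n=int(np.ceil(np.linalg.norm(d)/.038)); print('pos',s['position'].round(4),'yaw',round(float(np.degrees(np.arctan2(-yv[0],yv[1]))),2),'d',d.round(4),'rows',n,'per',(d/n).round(4),'w',round(s['grip_width'],4),'t',round(s['time'],1))
if __name__=='__main__': go(*map(float,sys.argv[1:4]))
E
python3 - <<'E'
from m import *
from go import go
go(.523,.0485,.061)
c=cam('wrist'); save(c,'w3.png')
# pixel where slots & tab tops project
print(proj(c,[[.523,.0485,.072],[.532,-.0047,.072]]).round(0))
E
```

```text
pos [0.5227 0.0489 0.1583] yaw 9.67 d [-0.0006 -0.0005  0.0973] rows 3 per [-0.0002 -0.0002  0.0324] w 0.0301 t 5.9
[[323. 257.]
 [234. 257.]]
```

View pics/w3.png

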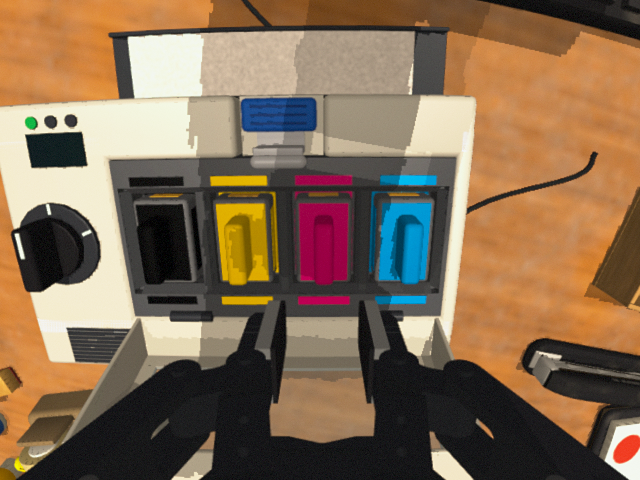

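The magenta tab at (323,250) lies where predicted (323,257), centred between the fingers. Descending to grip it.

Call:
{"fn": "jog_arm", "kwargs": {"steps": [[[0,0,0.03],[0,0,0]],[[0,0,0.03],[0,0,0]],[[0,0,0.024],[0,0,0]],[[0,0,0.012],[0,0,0]],[[0,0,0],[0,0,0]],[[0,0,0],[0,0,0]]]}}

```text
time: 6.45
position: [0.5233, 0.0484, 0.0656]
eef_rot: [-0.084, 0.996, -0.0, 0.001]
wrist_force: [0.4, 0.1, -0.0]
grip_width: 0.0304
grip_force: 0.0
```

Call:
{"fn": "jog_arm", "kwargs": {"steps": [[[0,0,0],[0,0,0]],[[0,0,0],[0,0,0]],[[0,0,0],[0,0,0]],[[0,0,0],[0,0,0]],[[0,0,0],[0,0,0]],[[0,0,0],[0,0,0]]], "claw": 255}}

```text
time: 6.95
position: [0.5239, 0.0486, 0.0662]
eef_rot: [-0.084, 0.996, -0.0, 0.002]
wrist_force: [-1.3, -0.1, 8.5]
grip_width: 0.0112
grip_force: 40.3
```

Call:
{"fn": "jog_arm", "kwargs": {"steps": [[[0,0,-0.015],[0,0,0]],[[0,0,-0.025],[0,0,0]],[[0,0,-0.03],[0,0,0]],[[0,0,-0.03],[0,0,0]],[[0,0,0],[0,0,0]]]}}

```text
time: 7.37
position: [0.5252, 0.0487, 0.1709]
eef_rot: [-0.084, 0.996, -0.0, 0.005]
wrist_force: [-0.1, -0.4, -0.4]
grip_width: 0.0111
grip_force: 39.1
```

```bash
python3 go.py .403 .377 .16
```

```text
pos [0.5252 0.0487 0.1709] yaw 9.64 d [0.0655 0.3441 0.0098] rows 10 per [0.0066 0.0344 0.001 ] w 0.0111 t 7.4
```

Call:
{"fn": "jog_arm", "kwargs": {"steps": [[[0.006,0.034,0],[0,0,0]],[[0.006,0.034,0],[0,0,0]],[[0.006,0.034,0],[0,0,0]],[[0.006,0.034,0],[0,0,0]],[[0.006,0.034,0],[0,0,0]],[[0.006,0.034,0],[0,0,0]],[[0.006,0.034,0],[0,0,0]],[[0.006,0.034,0],[0,0,0]]]}}

```text
time: 8.03
position: [0.4293, 0.3103, 0.165]
eef_rot: [-0.084, 0.996, 0.0, 0.001]
wrist_force: [0.4, -0.3, -1.5]
grip_width: 0.0113
grip_force: 39.2
```

Call:
{"fn": "jog_arm", "kwargs": {"steps": [[[0.009,0.036,0.005],[0,0,0]],[[0.009,0.036,0.005],[0,0,0]],[[0,0,0],[0,0,0]],[[0,0,0],[0,0,0]]]}}

```text
time: 8.37
position: [0.3993, 0.3779, 0.1543]
eef_rot: [-0.085, 0.996, 0.0, 0.0]
wrist_force: [-0.6, -0.5, -1.3]
grip_width: 0.0108
grip_force: 39.3
```

```bash
python3 - <<'E'
from m import *
from go import go
go(.403,.377,.063)
c=cam('wrist'); save(c,'w4.png')
print(proj(c,[[.546,.398,.045],[.542,.277,.045],[.353,.298,.045],[.367,.416,.045]]).round(0).tolist())
E
```

```text
pos [0.3993 0.3779 0.1543] yaw 9.81 d [-0.0034 -0.0015  0.0913] rows 3 per [-0.0011 -0.0005  0.0304] w 0.0108 t 8.4
[[317.0, 419.0], [166.0, 393.0], [209.0, 154.0], [390.0, 207.0]]
```

View pics/w4.png

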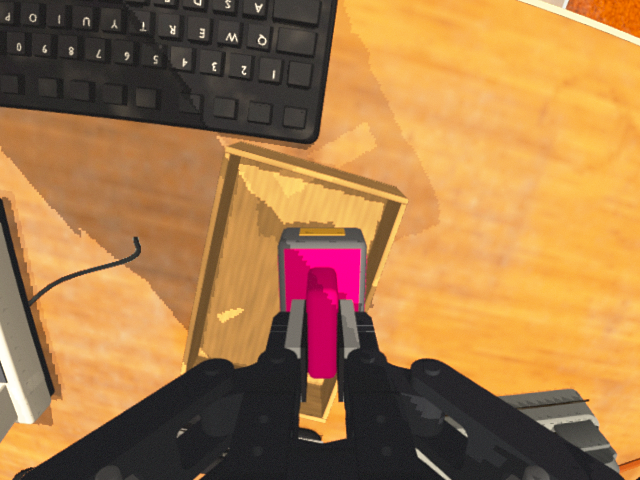

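The carton's front corners show at (230,145) and (405,198), about 17 px right of the prediction. I'll re-measure it.

```bash
python3 - <<'E'
from m import *
c=cam('wrist')
w=onz(c,[(228,145),(406,198),(185,360)],.045); print(w.round(4))
f=(w[0]+w[1])/2; y=w[1]-w[0]; y/=np.linalg.norm(y); x=np.array([y[1],-y[0],0]); C=f+x*.095
print(np.linalg.norm(w[1]-w[0]),'C',C.round(4),'yaw',np.degrees(np.arctan2(x[1],x[0])))
s=state()['position']; d=s-C; print('TCP in carton',d@x,d@y)
for a,b in((-.052,.025),(0,-.025),(.052,.025)): print((C+x*a+y*b).round(4))
E
```

```text
[[0.3465 0.3081 0.045 ]
 [0.3606 0.4237 0.045 ]
 [0.5086 0.2898 0.045 ]]
0.1164917238262911 C [0.4478 0.3544 0.045 ] yaw -6.94059449752905
TCP in carton -0.0496150894756387 0.01598033901241843
[0.3992 0.3855 0.045 ]
[0.4448 0.3296 0.045 ]
[0.5025 0.373  0.045 ]
```

Call:
{"fn": "jog_arm", "kwargs": {"steps": [[[0,0.007,0.03],[0,0,0]],[[0,0,0.03],[0,0,0]],[[0,0,0.025],[0,0,0]],[[0,0,0.01],[0,0,0]],[[0,0,0],[0,0,0]],[[0,0,0],[0,0,0]]]}}

```text
time: 8.97
position: [0.3999, 0.3833, 0.0601]
eef_rot: [-0.083, 0.997, 0.0, 0.0]
wrist_force: [-0.1, 0.6, 0.3]
grip_width: 0.0113
grip_force: 39.3
```

Call:
{"fn": "jog_arm", "kwargs": {"steps": [[[0,0,0],[0,0,0]],[[0,0,0],[0,0,0]],[[0,0,0],[0,0,0]],[[0,0,0],[0,0,0]],[[0,0,-0.03],[0,0,0]],[[0,0,-0.035],[0,0,0]],[[0,0,-0.035],[0,0,0]],[[0,0,0],[0,0,0]]], "claw": 165}}

```text
time: 9.63
position: [0.4009, 0.3852, 0.1662]
eef_rot: [-0.084, 0.996, 0.003, 0.004]
wrist_force: [0.1, 0.1, 1.0]
grip_width: 0.0306
grip_force: 0.0
```

```bash
python3 go.py .532 -.0047 .16
```

```text
pos [0.4009 0.3852 0.1662] yaw 9.65 d [-0.0639 -0.4064  0.0047] rows 11 per [-0.0058 -0.0369  0.0004] w 0.0306 t 9.6
```

Call:
{"fn": "jog_arm", "kwargs": {"steps": [[[-0.006,-0.037,0],[0,0,0]],[[-0.006,-0.037,0],[0,0,0]],[[-0.006,-0.037,0],[0,0,0]],[[-0.006,-0.037,0],[0,0,0]],[[-0.006,-0.037,0],[0,0,0]],[[-0.006,-0.037,0],[0,0,0]],[[-0.006,-0.037,0],[0,0,0]],[[-0.006,-0.037,0],[0,0,0]]]}}

```text
time: 10.3
position: [0.4963, 0.098, 0.1595]
eef_rot: [-0.084, 0.996, 0.0, 0.0]
wrist_force: [0.3, 0.5, -1.0]
grip_width: 0.0301
grip_force: 0.0
```

Call:
{"fn": "jog_arm", "kwargs": {"steps": [[[-0.005,-0.037,0],[0,0,0]],[[-0.005,-0.037,0],[0,0,0]],[[-0.005,-0.036,0],[0,0,0]],[[0,0,0],[0,0,0]],[[0,0,0],[0,0,0]],[[0,0,0],[0,0,0]]]}}

```text
time: 10.8
position: [0.529, -0.0058, 0.1591]
eef_rot: [-0.084, 0.996, 0.0, -0.0]
wrist_force: [-0.2, 0.6, -0.5]
grip_width: 0.0296
grip_force: 0.0
```

```bash
python3 go.py .532 -.0047 .067
```

```text
pos [ 0.529  -0.0058  0.1591] yaw 9.62 d [-0.0031  0.0006  0.0921] rows 3 per [-0.001   0.0002  0.0307] w 0.0296 t 10.8
```

Call:
{"fn": "jog_arm", "kwargs": {"steps": [[[-0.003,0.0005,0.03],[0,0,0]],[[0,0,0.03],[0,0,0]],[[0,0,0.022],[0,0,0]],[[0,0,0.01],[0,0,0]],[[0,0,0],[0,0,0]],[[0,0,0],[0,0,0]]]}}

```text
time: 11.3
position: [0.5323, -0.0044, 0.0678]
eef_rot: [-0.085, 0.996, -0.0, 0.0]
wrist_force: [0.2, 0.8, 0.5]
grip_width: 0.0306
grip_force: 0.0
```

Call:
{"fn": "jog_arm", "kwargs": {"steps": [[[0,0,0],[0,0,0]],[[0,0,0],[0,0,0]],[[0,0,0],[0,0,0]],[[0,0,0],[0,0,0]],[[0,0,0],[0,0,0]],[[0,0,0],[0,0,0]]], "claw": 255}}

```text
time: 11.8
position: [0.5329, -0.005, 0.0687]
eef_rot: [-0.084, 0.996, -0.0, 0.001]
wrist_force: [-1.3, 2.5, 7.7]
grip_width: 0.0114
grip_force: 40.6
```

Call:
{"fn": "jog_arm", "kwargs": {"steps": [[[0,0,-0.015],[0,0,0]],[[0,0,-0.025],[0,0,0]],[[0,0,-0.03],[0,0,0]],[[0,0,-0.03],[0,0,0]],[[0,0,0],[0,0,0]]]}}

```text
time: 12.22
position: [0.5342, -0.0053, 0.1735]
eef_rot: [-0.084, 0.996, -0.001, 0.005]
wrist_force: [0.2, -0.2, -0.3]
grip_width: 0.0105
grip_force: 39.6
```

```bash
python3 go.py .445 .329 .155
```

```text
pos [ 0.5342 -0.0053  0.1735] yaw 9.64 d [0.0321 0.3445 0.0175] rows 10 per [0.0032 0.0345 0.0017] w 0.0105 t 12.2
```

Call:
{"fn": "jog_arm", "kwargs": {"steps": [[[0.003,0.034,0],[0,0,0]],[[0.003,0.034,0],[0,0,0]],[[0.003,0.034,0],[0,0,0]],[[0.003,0.034,0],[0,0,0]],[[0.003,0.034,0],[0,0,0]],[[0.003,0.034,0],[0,0,0]],[[0.003,0.034,0],[0,0,0]],[[0.003,0.034,0],[0,0,0]]]}}

```text
time: 12.88
position: [0.4622, 0.2606, 0.1676]
eef_rot: [-0.084, 0.996, 0.0, 0.0]
wrist_force: [0.1, -0.5, -0.8]
grip_width: 0.0109
grip_force: 39.6
```

Call:
{"fn": "jog_arm", "kwargs": {"steps": [[[0.004,0.036,0.006],[0,0,0]],[[0.004,0.036,0.006],[0,0,0]],[[0,0,0],[0,0,0]],[[0,0,0],[0,0,0]],[[0,0,0],[0,0,0]]]}}

```text
time: 13.3
position: [0.443, 0.3284, 0.1553]
eef_rot: [-0.084, 0.996, -0.0, 0.0]
wrist_force: [-0.4, -0.6, -1.8]
grip_width: 0.011
grip_force: 39.6
```

```bash
python3 - <<'E'
from m import *
from go import go
go(.445,.329,.065)
c=cam('wrist'); save(c,'w5.png')
C=np.array([.448,.353,.045]);a=np.radians(-6.9);x=np.array([np.cos(a),np.sin(a),0]);y=np.array([-x[1],x[0],0])
print(proj(c,[C-x*.095-y*.06,C-x*.095+y*.06,C+x*.095-y*.06]).round(0).tolist())
E
```

```text
pos [0.443  0.3284 0.1553] yaw 9.65 d [-0.0021  0.0003  0.0903] rows 3 per [-0.0007  0.0001  0.0301] w 0.011 t 13.3
[[312.0, 85.0], [496.0, 145.0], [241.0, 350.0]]
```

View pics/w5.png

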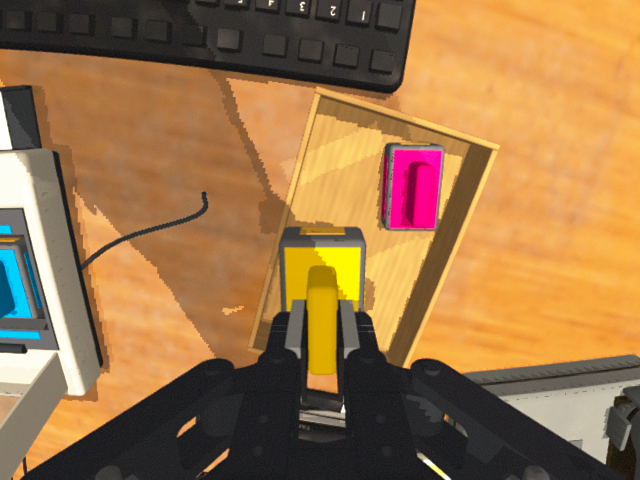

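The carton corners (317,88) and (497,147) match the prediction, and the old magenta lies flat at (413,188). Dropping yellow.

Call:
{"fn": "jog_arm", "kwargs": {"steps": [[[0,0.005,0.03],[0,0,0]],[[0,0,0.03],[0,0,0]],[[0,0,0.023],[0,0,0]],[[0,0,0.007],[0,0,0]],[[0,0,0],[0,0,0]],[[0,0,0],[0,0,0]]]}}

```text
time: 13.85
position: [0.4429, 0.3333, 0.0663]
eef_rot: [-0.083, 0.997, 0.0, 0.001]
wrist_force: [0.6, 0.2, 0.3]
grip_width: 0.011
grip_force: 39.6
```

Call:
{"fn": "jog_arm", "kwargs": {"steps": [[[0,0,0],[0,0,0]],[[0,0,0],[0,0,0]],[[0,0,0],[0,0,0]],[[0,0,0],[0,0,0]],[[0,0,-0.03],[0,0,0]],[[0,0,-0.035],[0,0,0]],[[0,0,-0.03],[0,0,0]],[[0,0,0],[0,0,0]]], "claw": 165}}

```text
time: 14.52
position: [0.4439, 0.3349, 0.1665]
eef_rot: [-0.084, 0.996, 0.002, 0.004]
wrist_force: [0.5, -0.6, -0.2]
grip_width: 0.03
grip_force: 0.0
```

```bash
python3 go.py .541 -.058 .16
```

```text
pos [0.4439 0.3349 0.1665] yaw 9.65 d [-0.0299 -0.4036  0.0053] rows 11 per [-0.0027 -0.0367  0.0005] w 0.03 t 14.5
```

Call:
{"fn": "jog_arm", "kwargs": {"steps": [[[-0.003,-0.037,0],[0,0,0]],[[-0.003,-0.037,0],[0,0,0]],[[-0.003,-0.037,0],[0,0,0]],[[-0.003,-0.037,0],[0,0,0]],[[-0.003,-0.037,0],[0,0,0]],[[-0.003,-0.037,0],[0,0,0]],[[-0.003,-0.037,0],[0,0,0]],[[-0.003,-0.037,0],[0,0,0]]]}}

```text
time: 15.18
position: [0.5154, 0.044, 0.1604]
eef_rot: [-0.084, 0.996, -0.0, 0.0]
wrist_force: [0.8, 0.3, -0.2]
grip_width: 0.0303
grip_force: 0.0
```

Call:
{"fn": "jog_arm", "kwargs": {"steps": [[[-0.003,-0.037,0],[0,0,0]],[[-0.003,-0.037,0],[0,0,0]],[[-0.003,-0.034,0],[0,0,0]],[[0,0,0],[0,0,0]],[[0,0,0],[0,0,0]],[[0,0,0],[0,0,0]]]}}

```text
time: 15.68
position: [0.542, -0.0588, 0.16]
eef_rot: [-0.084, 0.996, 0.0, -0.0]
wrist_force: [0.4, 1.3, -0.1]
grip_width: 0.0304
grip_force: 0.0
```

```bash
python3 go.py .541 -.058 .068
```

```text
pos [ 0.542  -0.0588  0.16  ] yaw 9.63 d [0.0009 0.001  0.092 ] rows 3 per [0.0003 0.0003 0.0307] w 0.0304 t 15.7
```

Call:
{"fn": "jog_arm", "kwargs": {"steps": [[[0.001,0.001,0.03],[0,0,0]],[[0,0,0.03],[0,0,0]],[[0,0,0.022],[0,0,0]],[[0,0,0.01],[0,0,0]],[[0,0,0],[0,0,0]],[[0,0,0],[0,0,0]]]}}

```text
time: 16.18
position: [0.5414, -0.0577, 0.0688]
eef_rot: [-0.084, 0.996, -0.0, 0.0]
wrist_force: [0.8, -0.4, 0.6]
grip_width: 0.0304
grip_force: 0.0
```

Call:
{"fn": "jog_arm", "kwargs": {"steps": [[[0,0,0],[0,0,0]],[[0,0,0],[0,0,0]],[[0,0,0],[0,0,0]],[[0,0,0],[0,0,0]],[[0,0,0],[0,0,0]],[[0,0,0],[0,0,0]]], "claw": 255}}

```text
time: 16.68
position: [0.5419, -0.0583, 0.0697]
eef_rot: [-0.084, 0.996, -0.0, 0.001]
wrist_force: [-1.0, 2.5, 7.3]
grip_width: 0.011
grip_force: 40.7
```

Call:
{"fn": "jog_arm", "kwargs": {"steps": [[[0,0,-0.015],[0,0,0]],[[0,0,-0.025],[0,0,0]],[[0,0,-0.03],[0,0,0]],[[0,0,-0.03],[0,0,0]],[[0,0,0],[0,0,0]]]}}

```text
time: 17.1
position: [0.5432, -0.0587, 0.1746]
eef_rot: [-0.084, 0.996, -0.001, 0.005]
wrist_force: [0.7, 0.2, -0.4]
grip_width: 0.0108
grip_force: 39.7
```

```bash
python3 go.py .5 .373 .165
```

```text
pos [ 0.5432 -0.0587  0.1746] yaw 9.64 d [-0.0296  0.4328  0.0085] rows 12 per [-0.0025  0.0361  0.0007] w 0.0108 t 17.1
```

Call:
{"fn": "jog_arm", "kwargs": {"steps": [[[-0.002,0.036,0],[0,0,0]],[[-0.002,0.036,0],[0,0,0]],[[-0.002,0.036,0],[0,0,0]],[[-0.002,0.036,0],[0,0,0]],[[-0.002,0.036,0],[0,0,0]],[[-0.002,0.036,0],[0,0,0]],[[-0.002,0.036,0],[0,0,0]],[[-0.002,0.036,0],[0,0,0]]]}}

```text
time: 17.77
position: [0.5081, 0.23, 0.1685]
eef_rot: [-0.084, 0.996, 0.0, 0.0]
wrist_force: [0.1, -0.6, -0.4]
grip_width: 0.0107
grip_force: 39.7
```

Call:
{"fn": "jog_arm", "kwargs": {"steps": [[[-0.003,0.036,0.002],[0,0,0]],[[-0.003,0.036,0.002],[0,0,0]],[[-0.003,0.036,0.002],[0,0,0]],[[-0.003,0.036,0.002],[0,0,0]],[[0,0,0],[0,0,0]],[[0,0,0],[0,0,0]],[[0,0,0],[0,0,0]]]}}

```text
time: 18.35
position: [0.4963, 0.3718, 0.1601]
eef_rot: [-0.084, 0.996, -0.0, -0.0]
wrist_force: [-0.2, -0.5, -0.9]
grip_width: 0.0108
grip_force: 39.7
```

```bash
python3 - <<'E'
from m import *
from go import go
go(.5,.373,.066)
c=cam('wrist'); save(c,'w6.png')
C=np.array([.448,.353,.045]);a=np.radians(-6.9);x=np.array([np.cos(a),np.sin(a),0]);y=np.array([-x[1],x[0],0])
print(proj(c,[C-x*.095-y*.06,C-x*.095+y*.06,C+x*.095-y*.06]).round(0).tolist())
E
```

```text
pos [0.4963 0.3718 0.1601] yaw 9.65 d [-0.0038  0.0006  0.0941] rows 3 per [-0.0013  0.0002  0.0314] w 0.0108 t 18.4
[[252.0, -22.0], [448.0, 42.0], [188.0, 273.0]]
```

View pics/w6.png

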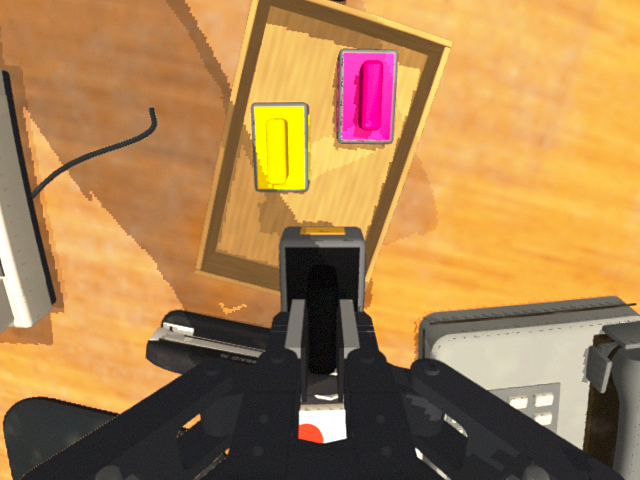

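Magenta (367,96) and yellow (280,147) lie flat in the carton, and there is room under the gripper. Dropping black.

Call:
{"fn": "jog_arm", "kwargs": {"steps": [[[0,-0.003,0.03],[0,0,0]],[[0,0,0.03],[0,0,0]],[[0,0,0.023],[0,0,0]],[[0,0,0.01],[0,0,0]],[[0,0,0],[0,0,0]],[[0,0,0],[0,0,0]]]}}

```text
time: 18.9
position: [0.4975, 0.3682, 0.0675]
eef_rot: [-0.083, 0.997, 0.0, 0.0]
wrist_force: [-0.8, -0.8, -0.8]
grip_width: 0.0108
grip_force: 43.8
```

Call:
{"fn": "jog_arm", "kwargs": {"steps": [[[0,0,0],[0,0,0]],[[0,0,0],[0,0,0]],[[0,0,0],[0,0,0]],[[0,0,0],[0,0,0]],[[0,0,-0.03],[0,0,0]],[[0,0,-0.035],[0,0,0]],[[0,0,-0.035],[0,0,0]],[[0,0,0],[0,0,0]]], "claw": 165}}

```text
time: 19.57
position: [0.4987, 0.3706, 0.1747]
eef_rot: [-0.084, 0.996, 0.003, 0.005]
wrist_force: [1.8, -0.3, 0.3]
grip_width: 0.0303
grip_force: 0.0
```

```bash
python3 - <<'E'
from m import *
from go import go
c=cam('top'); m=masks(c['img'])
for n,k,b in [('mag','mag',(395,190,430,235)),('yel','yel',(428,185,465,230)),('blk','blk',(390,235,420,280))]:
    p=comp(m[k],b)
    print(n,None if p is None else (len(p),*rect(c,p,.035)))
go(.42,-.232,.19)
E
```

```text
mag (209, array([ 0.5321, -0.2513]), array([0.027 , 0.0489]), 169.2, array([ 0.5317, -0.2513], dtype=float32))
yel (190, array([ 0.5913, -0.3487]), array([0.0286, 0.0497]), 143.4, array([ 0.5881, -0.3478], dtype=float32))
blk (172, array([ 0.4236, -0.235 ]), array([0.0229, 0.0455]), 8.9, array([ 0.4237, -0.2349], dtype=float32))
pos [0.498  0.3701 0.1712] yaw 9.65 d [ 0.1776 -0.5805 -0.0215] rows 16 per [ 0.0111 -0.0363 -0.0013] w 0.0301 t 19.6
```

The top view shows yellow has been knocked to about (.59,−.35). Black and magenta are unmoved. Heading to black first.

Call:
{"fn": "jog_arm", "kwargs": {"steps": [[[0.011,-0.036,-0.001],[0,0,0]],[[0.011,-0.036,-0.001],[0,0,0]],[[0.011,-0.036,-0.001],[0,0,0]],[[0.011,-0.036,-0.001],[0,0,0]],[[0.011,-0.036,-0.001],[0,0,0]],[[0.011,-0.036,-0.001],[0,0,0]],[[0.011,-0.036,-0.001],[0,0,0]],[[0.011,-0.036,-0.001],[0,0,0]]]}}

```text
time: 20.28
position: [0.4573, 0.069, 0.1745]
eef_rot: [-0.084, 0.996, -0.0, -0.0]
wrist_force: [0.1, -0.2, 0.5]
grip_width: 0.0303
grip_force: 0.0
```

Call:
{"fn": "jog_arm", "kwargs": {"steps": [[[0.011,-0.036,-0.001],[0,0,0]],[[0.011,-0.036,-0.001],[0,0,0]],[[0.011,-0.036,-0.001],[0,0,0]],[[0.011,-0.036,-0.001],[0,0,0]],[[0.011,-0.036,-0.001],[0,0,0]],[[0.011,-0.036,-0.001],[0,0,0]],[[0.011,-0.036,-0.001],[0,0,0]],[[0.011,-0.036,-0.001],[0,0,0]]]}}

```text
time: 20.95
position: [0.4188, -0.2297, 0.1825]
eef_rot: [-0.084, 0.996, 0.0, -0.0]
wrist_force: [0.4, 0.5, 0.4]
grip_width: 0.0299
grip_force: 0.0
```

Call:
{"fn": "jog_arm", "kwargs": {"steps": [[[0,0,0],[0,0,0]],[[0,0,0],[0,0,0]],[[0,0,0],[0,0,0]]]}}

```text
time: 21.2
position: [0.4195, -0.2276, 0.1824]
eef_rot: [-0.084, 0.996, 0.0, -0.0]
wrist_force: [0.7, -0.8, -0.4]
grip_width: 0.0303
grip_force: 0.0
```

```bash
python3 - <<'E'
from m import *
from go import go
go(.4236,-.235,.045)
c=cam('wrist'); save(c,'w7.png'); m=masks(c['img'])
print(proj(c,[[.4236,-.235,.05],[.4236,-.235,.024]]).round(0).tolist())
p=comp(m['white'],(150,60,480,420)); print(len(p),p.mean(0),*rect(c,p,.024))
E
```

```text
pos [ 0.4195 -0.2276  0.1824] yaw 9.61 d [-0.0029 -0.0081  0.1374] rows 4 per [-0.0007 -0.002   0.0344] w 0.0303 t 21.2
[[312.0, 238.0], [313.0, 227.0]]
2245 [450.50378619 332.355902  ] [ 0.4987 -0.1034] [0.057  0.0746] 172.4 [ 0.4985 -0.1007]
```

View pics/w7.png

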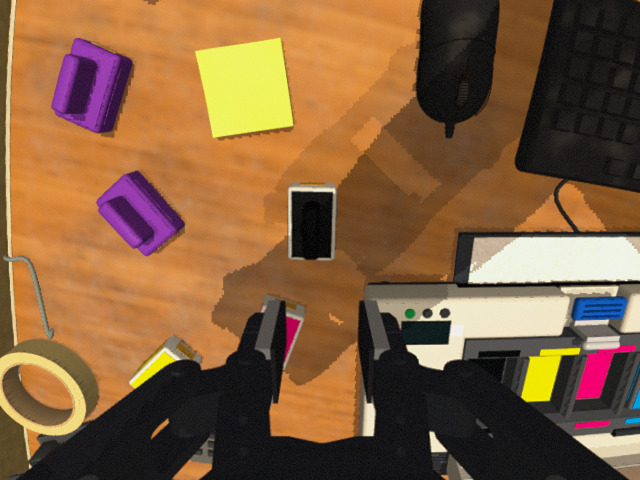

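The black cartridge rim is centred at (313,224), against a prediction of (313,227), and is aligned with the tool. Grasping it.

Call:
{"fn": "jog_arm", "kwargs": {"steps": [[[-0.0015,-0.008,0.03],[0,0,0]],[[0,0,0.035],[0,0,0]],[[0,0,0.035],[0,0,0]],[[0,0,0.025],[0,0,0]],[[0,0,0.011],[0,0,0]],[[0,0,0],[0,0,0]],[[0,0,0],[0,0,0]]]}}

```text
time: 21.83
position: [0.4231, -0.2353, 0.0478]
eef_rot: [-0.085, 0.996, -0.0, 0.0]
wrist_force: [-0.2, 0.3, 0.3]
grip_width: 0.0302
grip_force: 0.0
```

Call:
{"fn": "jog_arm", "kwargs": {"steps": [[[0,0,0],[0,0,0]],[[0,0,0],[0,0,0]],[[0,0,0],[0,0,0]],[[0,0,0],[0,0,0]],[[0,0,0],[0,0,0]],[[0,0,0],[0,0,0]]], "claw": 255}}

```text
time: 22.33
position: [0.4234, -0.236, 0.0487]
eef_rot: [-0.084, 0.996, -0.001, 0.001]
wrist_force: [-0.5, 3.5, 8.5]
grip_width: 0.0107
grip_force: 42.6
```

Call:
{"fn": "jog_arm", "kwargs": {"steps": [[[0,0,-0.02],[0,0,0]],[[0,0,-0.035],[0,0,0]],[[0,0,-0.035],[0,0,0]],[[0,0,-0.035],[0,0,0]],[[0,0,0],[0,0,0]],[[0,0,0],[0,0,0]]]}}

```text
time: 22.83
position: [0.4232, -0.2361, 0.1745]
eef_rot: [-0.084, 0.996, -0.002, 0.002]
wrist_force: [0.3, 0.4, -1.3]
grip_width: 0.0106
grip_force: 41.4
```

```bash
python3 - <<'E'
from m import *
from go import go
go(.541,-.058,.16)
c=cam('wrist'); save(c,'w8.png')
E
```

```text
pos [ 0.4232 -0.2361  0.1745] yaw 9.63 d [-0.1459  0.1559  0.0145] rows 6 per [-0.0243  0.026   0.0024] w 0.0106 t 22.8
```

View pics/w8.png

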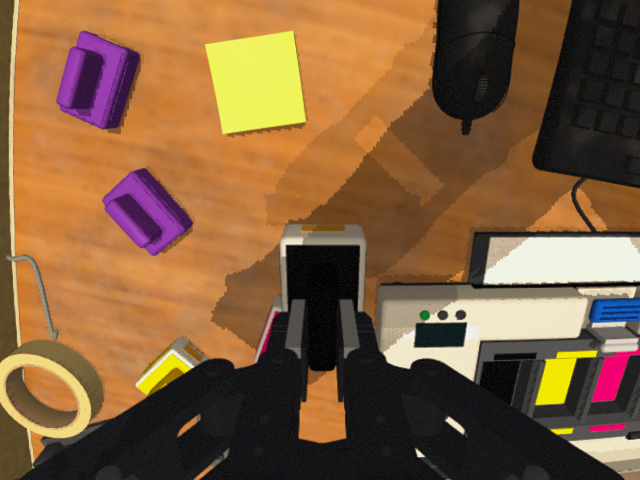

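The black is held squarely: its front edge is at row 227, the same as the old ones in the grip. Moving over the black slot.

Call:
{"fn": "jog_arm", "kwargs": {"steps": [[[-0.0243,0.026,0.001],[0,0,0]],[[-0.0243,0.026,0.001],[0,0,0]],[[-0.0243,0.026,0.001],[0,0,0]],[[-0.0243,0.026,0.001],[0,0,0]],[[-0.0243,0.026,0.001],[0,0,0]],[[-0.0243,0.026,0.001],[0,0,0]],[[0,0,0],[0,0,0]],[[0,0,0],[0,0,0]]]}}

```text
time: 23.55
position: [0.5401, -0.0561, 0.1645]
eef_rot: [-0.085, 0.996, 0.0, -0.001]
wrist_force: [-0.2, -0.5, -0.9]
grip_width: 0.0106
grip_force: 41.4
```

Call:
{"fn": "jog_arm", "kwargs": {"steps": [[[0,0,0],[0,0,0]],[[0,0,0],[0,0,0]]]}}

```text
time: 23.72
position: [0.5396, -0.0583, 0.1655]
eef_rot: [-0.083, 0.997, 0.0, -0.001]
wrist_force: [-0.7, -0.3, -1.0]
grip_width: 0.0105
grip_force: 41.4
```

```bash
python3 go.py .5418 -.0583 .0695
```

```text
pos [ 0.5396 -0.0583  0.1655] yaw 9.58 d [-0.0023 -0.0004  0.096 ] rows 3 per [-0.0008 -0.0001  0.032 ] w 0.0105 t 23.7
```

Call:
{"fn": "jog_arm", "kwargs": {"steps": [[[-0.002,0,0.025],[0,0,0]],[[0,0,0.025],[0,0,0]],[[0,0,0.012],[0,0,0]],[[0,0,0.01],[0,0,0]],[[0,0,0.01],[0,0,0]],[[0,0,0.008],[0,0,0]],[[0,0,0],[0,0,0]],[[0,0,0],[0,0,0]]]}}

```text
time: 24.38
position: [0.5423, -0.0572, 0.0763]
eef_rot: [-0.084, 0.996, -0.0, 0.0]
wrist_force: [-0.1, 0.5, -0.3]
grip_width: 0.0108
grip_force: 41.4
```

Call:
{"fn": "jog_arm", "kwargs": {"steps": [[[0,0,0.003],[0,0,0]],[[0,0,0.002],[0,0,0]],[[0,0,0],[0,0,0]],[[0,0,0],[0,0,0]]]}}

```text
time: 24.72
position: [0.5422, -0.0571, 0.0712]
eef_rot: [-0.084, 0.996, -0.0, 0.0]
wrist_force: [0.4, -0.1, 0.1]
grip_width: 0.0108
grip_force: 41.4
```

Call:
{"fn": "jog_arm", "kwargs": {"steps": [[[0,0,0],[0,0,0]],[[0,0,0],[0,0,0]],[[0,0,0],[0,0,0]],[[0,0,0],[0,0,0]],[[0,0,-0.03],[0,0,0]],[[0,0,-0.035],[0,0,0]],[[0,0,-0.035],[0,0,0]],[[0,0,0],[0,0,0]]], "claw": 165}}

```text
time: 25.38
position: [0.5445, -0.0575, 0.1778]
eef_rot: [-0.084, 0.996, -0.001, 0.005]
wrist_force: [1.3, -0.4, 1.1]
grip_width: 0.0301
grip_force: 0.0
```

```bash
python3 go.py .53 -.251 .17
```

```text
pos [ 0.5445 -0.0575  0.1778] yaw 9.64 d [ 0.0468 -0.1883  0.008 ] rows 6 per [ 0.0078 -0.0314  0.0013] w 0.0301 t 25.4
```

Call:
{"fn": "jog_arm", "kwargs": {"steps": [[[0.0078,-0.031,0],[0,0,0]],[[0.0078,-0.031,0],[0,0,0]],[[0.0078,-0.031,0],[0,0,0]],[[0.0078,-0.031,0],[0,0,0]],[[0.0078,-0.031,0],[0,0,0]],[[0.0078,-0.031,0],[0,0,0]],[[0,0,0],[0,0,0]]]}}

```text
time: 25.97
position: [0.5263, -0.253, 0.1708]
eef_rot: [-0.082, 0.997, -0.001, 0.0]
wrist_force: [-0.9, 0.3, -0.9]
grip_width: 0.0303
grip_force: 0.0
```

Call:
{"fn": "jog_arm", "kwargs": {"steps": [[[0,0,0],[0,0,0.118]],[[0,0,0],[0,0,0.118]],[[0,0,0],[0,0,0.118]],[[0,0,0],[0,0,0]],[[0,0,0],[0,0,0]],[[0,0,0],[0,0,0]]]}}

```text
time: 26.47
position: [0.5272, -0.2482, 0.171]
eef_rot: [0.091, 0.996, -0.0, 0.0]
wrist_force: [-0.1, -0.5, -1.1]
grip_width: 0.0301
grip_force: 0.0
```

```bash
cat > cart.py <<'E'
from m import *
from go import go
def cart(c,k,ux,uy,r=90):
    # white+colour blob near given pixel -> body outline; near-front side face also white
    m=masks(c['img']); hsv=cv2.cvtColor(c['img'],cv2.COLOR_RGB2HSV)
    box=(max(0,ux-r),max(0,uy-r),min(640,ux+r),min(480,uy+r))
    p=comp(m[k],box); print(k,len(p),'bbox',p.min(0),p.max(0),'mean',p.mean(0).round(1))
    # front edge of plate/top: per-column topmost coloured pixel
    rr=rect(c,p,.0245); print(' plate z.0245',rr)
    w=comp(m['white']|m[k],box); print(' body bbox',w.min(0),w.max(0),rect(c,w,.024))
E
python3 - <<'E'
from cart import *
go(.5317,-.2513,.047)
c=cam('wrist'); u=proj(c,[[.5317,-.2513,.024],[.5317,-.2513,.05]]).round(0); print(u.tolist())
cart(c,'mag',int(u[0][0]),int(u[0][1]))
save(c,'w9.png')
hs=c['img']; print(hs[int(u[0][1])-60:int(u[0][1])+60:5,int(u[0][0])-25].tolist())
E
```

```text
pos [ 0.5272 -0.2482  0.171 ] yaw -10.41 d [-0.005  -0.0022  0.124 ] rows 4 per [-0.0012 -0.0006  0.031 ] w 0.0301 t 26.5
[[321.0, 234.0], [320.0, 245.0]]
mag 2851 bbox [297. 199.] [339. 268.] mean [318.1 232.2]
 plate z.0245 (array([ 0.5318, -0.2531]), array([0.0316, 0.0549]), 169.9, array([ 0.5303, -0.2529], dtype=float32))
 body bbox [297. 199.] [339. 268.] (array([ 0.5319, -0.2532]), array([0.0316, 0.055 ]), 169.9, array([ 0.5304, -0.2529], dtype=float32))
[[183, 123, 75], [188, 125, 70], [195, 129, 69], [178, 131, 92], [208, 192, 167], [245, 184, 182], [244, 179, 179], [233, 187, 177], [231, 182, 172], [166, 136, 125], [166, 135, 125], [166, 155, 135], [165, 155, 133], [203, 188, 165], [201, 186, 162], [198, 184, 162], [194, 181, 158], [195, 182, 155], [190, 175, 154], [130, 85, 45], [135, 86, 43], [135, 87, 48], [131, 84, 46], [138, 91, 50]]
```

Call:
{"fn": "jog_arm", "kwargs": {"steps": [[[-0.0045,-0.0035,0.03],[0,0,0]],[[0,0,0.035],[0,0,0]],[[0,0,0.032],[0,0,0]],[[0,0,0.018],[0,0,0]],[[0,0,0.009],[0,0,0]],[[0,0,0],[0,0,0]],[[0,0,0],[0,0,0]]]}}

```text
time: 27.1
position: [0.5314, -0.2528, 0.0479]
eef_rot: [0.092, 0.996, -0.0, 0.0]
wrist_force: [-0.4, -1.0, 1.5]
grip_width: 0.0304
grip_force: 0.0
```

Call:
{"fn": "jog_arm", "kwargs": {"steps": [[[0,0,0],[0,0,0]],[[0,0,0],[0,0,0]],[[0,0,0],[0,0,0]],[[0,0,0],[0,0,0]],[[0,0,0],[0,0,0]],[[0,0,0],[0,0,0]]], "claw": 255}}

```text
time: 27.6
position: [0.5317, -0.2529, 0.0487]
eef_rot: [0.093, 0.996, -0.001, 0.001]
wrist_force: [-0.8, 1.3, 6.8]
grip_width: 0.0109
grip_force: 42.4
```

Call:
{"fn": "jog_arm", "kwargs": {"steps": [[[0,0,-0.02],[0,0,0]],[[0,0,-0.035],[0,0,0]],[[0,0,-0.035],[0,0,0]],[[0,0,-0.035],[0,0,0]],[[0,0,0],[0,0,0]]]}}

```text
time: 28.02
position: [0.533, -0.2538, 0.18]
eef_rot: [0.093, 0.996, -0.002, 0.005]
wrist_force: [0.9, -0.3, 0.2]
grip_width: 0.0106
grip_force: 41.4
```

Call:
{"fn": "jog_arm", "kwargs": {"steps": [[[0,0,0],[0,0,-0.117]],[[0,0,0],[0,0,-0.117]],[[0,0,0],[0,0,-0.116]],[[0,0,0],[0,0,0]],[[0,0,0],[0,0,0]],[[0,0,0],[0,0,0]]]}}

```text
time: 28.52
position: [0.5309, -0.2527, 0.1722]
eef_rot: [-0.08, 0.997, -0.0, 0.0]
wrist_force: [0.6, 0.7, -1.0]
grip_width: 0.0106
grip_force: 41.4
```

```bash
python3 - <<'E'
from cart import *
go(.5235,.0487,.165)
c=cam('wrist'); p=comp(masks(c['img'])['mag'],(200,150,440,420)); print(len(p),p.min(0),p.max(0))
b=read_camera
o=cv2.imread('pics/w4.png')[:,:,::-1]; q=comp(masks(o)['mag'],(200,150,440,420)); print('old held',len(q),q.min(0),q.max(0))
E
```

```text
pos [ 0.5309 -0.2527  0.1722] yaw 9.18 d [-0.0407  0.2987  0.0072] rows 8 per [-0.0051  0.0373  0.0009] w 0.0106 t 28.5
5972 [286. 246.] [359. 371.]
old held 6288 [284. 248.] [360. 378.]
```

Call:
{"fn": "jog_arm", "kwargs": {"steps": [[[-0.005,0.0373,0],[0,0,-0.008]],[[-0.005,0.0373,0],[0,0,0]],[[-0.005,0.0373,0],[0,0,0]],[[-0.005,0.0373,0],[0,0,0]],[[-0.005,0.0373,0],[0,0,0]],[[-0.005,0.0373,0],[0,0,0]],[[-0.005,0.0373,0],[0,0,0]],[[-0.005,0.0373,0],[0,0,0]]]}}

```text
time: 29.23
position: [0.5191, 0.05, 0.1723]
eef_rot: [-0.085, 0.996, -0.0, 0.0]
wrist_force: [1.4, -0.8, -0.8]
grip_width: 0.0105
grip_force: 41.4
```

Call:
{"fn": "jog_arm", "kwargs": {"steps": [[[0,0,0],[0,0,0]],[[0,0,0],[0,0,0]],[[0,0,0],[0,0,0]],[[0,0,0],[0,0,0]]]}}

```text
time: 29.57
position: [0.5196, 0.0472, 0.1721]
eef_rot: [-0.085, 0.996, -0.0, -0.0]
wrist_force: [-0.7, 0.7, -0.2]
grip_width: 0.0107
grip_force: 41.4
```

```bash
python3 go.py .5237 .0487 .07
```

```text
pos [0.5196 0.0472 0.1721] yaw 9.75 d [-0.0043  0.0008  0.1021] rows 3 per [-0.0014  0.0003  0.034 ] w 0.0107 t 29.6
```

Call:
{"fn": "jog_arm", "kwargs": {"steps": [[[-0.004,0.001,0.025],[0,0,0]],[[0,0,0.025],[0,0,0]],[[0,0,0.018],[0,0,0]],[[0,0,0.01],[0,0,0]],[[0,0,0.01],[0,0,0]],[[0,0,0.008],[0,0,0]],[[0,0,0.005],[0,0,0]],[[0,0,0],[0,0,0]]]}}

```text
time: 30.23
position: [0.5236, 0.0498, 0.0711]
eef_rot: [-0.086, 0.996, 0.0, 0.0]
wrist_force: [-0.2, -1.5, -0.5]
grip_width: 0.0105
grip_force: 41.6
```

Call:
{"fn": "jog_arm", "kwargs": {"steps": [[[0,0,0],[0,0,0]],[[0,0,0],[0,0,0]]]}}

```text
time: 30.4
position: [0.5236, 0.0498, 0.0716]
eef_rot: [-0.086, 0.996, -0.0, 0.0]
wrist_force: [0.7, 0.1, -1.8]
grip_width: 0.0107
grip_force: 41.6
```

Seated. Releasing, then on to yellow; I'll locate it again from above.

Call:
{"fn": "jog_arm", "kwargs": {"steps": [[[0,0,0],[0,0,0]],[[0,0,0],[0,0,0]],[[0,0,0],[0,0,0]],[[0,0,0],[0,0,0]],[[0,0,-0.03],[0,0,0]],[[0,0,-0.035],[0,0,0]],[[0,0,-0.035],[0,0,0]],[[0,0,0],[0,0,0]]], "claw": 165}}

```text
time: 31.07
position: [0.5256, 0.05, 0.1776]
eef_rot: [-0.086, 0.996, -0.0, 0.005]
wrist_force: [1.0, 0.1, 0.6]
grip_width: 0.0301
grip_force: 0.0
```

```bash
python3 - <<'E'
from cart import *
c=cam('top'); m=masks(c['img'])
p=comp(m['yel'],(420,160,480,240)); print(len(p),p.min(0),p.max(0),*rect(c,p,.035))
r=rect(c,p,.035)[0]; go(r[0],r[1],.18)
for k,b in [('mag',(255,185,320,240)),('yel',(270,180,335,240))]:
    q=comp(m[k],b); print(k,len(q),q.mean(0))
# carton contents
for k in('mag','yel'):
    q=comp(m[k],(130,190,210,290)); print('carton',k,len(q),*rect(c,q,.03))
save(c,'t3.png',(225,130,510,300),2.8)
# calculator corners vs original
E
```

```text
230 [441. 180.] [459. 200.] [ 0.592  -0.3489] [0.0302 0.0511] 143.4 [ 0.5919 -0.3491]
pos [0.5247 0.0499 0.1745] yaw 9.87 d [ 0.002  -0.4045 -0.0052] rows 11 per [ 0.0002 -0.0368 -0.0005] w 0.0302 t 31.1
mag 65 [292.47692308 216.64615385]
yel 245 [314.83265306 212.97959184]
carton mag 279 [0.402  0.3819] [0.0351 0.0549] 9.4 [0.4018 0.3827]
carton yel 302 [0.444  0.3322] [0.0363 0.0563] 9.3 [0.4437 0.3321]
```

View pics/t3.png

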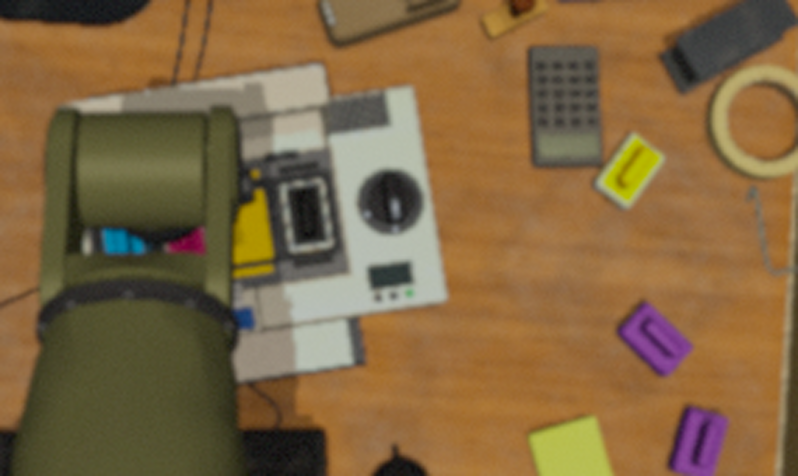

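Yellow sits at crop (630,170), i.e. (.592,−.349), at −36.6°, with its corner beside the calculator. The fingertips stay above the calculator's 16 mm height. The new black is in its slot at (305,214). Going to yellow.

Call:
{"fn": "jog_arm", "kwargs": {"steps": [[[0,-0.0368,0],[0,0,0]],[[0,-0.0368,0],[0,0,0]],[[0,-0.0368,0],[0,0,0]],[[0,-0.0368,0],[0,0,0]],[[0,-0.0368,0],[0,0,0]],[[0,-0.0368,0],[0,0,0]],[[0,-0.0368,0],[0,0,0]],[[0,-0.0368,0],[0,0,0]]]}}

```text
time: 31.78
position: [0.5734, -0.2419, 0.1698]
eef_rot: [-0.086, 0.996, 0.0, -0.001]
wrist_force: [1.2, 0.8, 0.4]
grip_width: 0.0308
grip_force: 0.0
```

Call:
{"fn": "jog_arm", "kwargs": {"steps": [[[0,-0.0368,0],[0,0,0]],[[0,-0.0368,0],[0,0,0]],[[0,-0.0368,0],[0,0,0]],[[0,0,0],[0,0,0.1]],[[0,0,0],[0,0,0.118]],[[0,0,0],[0,0,0.118]],[[0,0,0],[0,0,0.118]],[[0,0,0],[0,0,0.118]]]}}

```text
time: 32.45
position: [0.5923, -0.3488, 0.1694]
eef_rot: [0.202, 0.979, 0.0, -0.001]
wrist_force: [-0.1, -0.2, -0.5]
grip_width: 0.0298
grip_force: 0.0
```

Call:
{"fn": "jog_arm", "kwargs": {"steps": [[[0,0,0],[0,0,0.118]],[[0,0,0],[0,0,0.118]],[[0,0,0],[0,0,0]],[[0,0,0],[0,0,0]],[[0,0,0],[0,0,0]],[[0,0,0],[0,0,0]]]}}

```text
time: 32.95
position: [0.5926, -0.3489, 0.1707]
eef_rot: [0.311, 0.95, 0.0, -0.0]
wrist_force: [0.2, 0.9, 0.8]
grip_width: 0.0304
grip_force: 0.0
```

```bash
python3 - <<'E'
from cart import *
go(.592,-.349,.048)
c=cam('wrist'); u=proj(c,[[.592,-.349,.024],[.592,-.349,.05]]).round(0); print(u.tolist())
cart(c,'yel',int(u[0][0]),int(u[0][1]))
E
```

```text
pos [ 0.5926 -0.3489  0.1707] yaw -36.27 d [ 0.0004 -0.0005  0.1227] rows 4 per [ 0.0001 -0.0001  0.0307] w 0.0304 t 33.0
[[323.0, 226.0], [323.0, 237.0]]
yel 438 bbox [298. 192.] [310. 260.] mean [302.4 231.2]
 plate z.0245 (array([ 0.5838, -0.3605]), array([0.0084, 0.0532]), 143.8, array([ 0.586 , -0.3638], dtype=float32))
 body bbox [294. 184.] [344. 262.] (array([ 0.5888, -0.3504]), array([0.0373, 0.0609]), 143.7, array([ 0.5821, -0.3535], dtype=float32))
```

Call:
{"fn": "jog_arm", "kwargs": {"steps": [[[0.001,-0.003,0.03],[0,0,0]],[[0,0,0.035],[0,0,0]],[[0,0,0.032],[0,0,0]],[[0,0,0.017],[0,0,0]],[[0,0,0.008],[0,0,0]],[[0,0,0],[0,0,0]],[[0,0,0],[0,0,0]]]}}

```text
time: 33.58
position: [0.5905, -0.351, 0.0501]
eef_rot: [0.312, 0.95, -0.0, 0.001]
wrist_force: [-0.3, -0.3, 0.1]
grip_width: 0.0303
grip_force: 0.0
```

Call:
{"fn": "jog_arm", "kwargs": {"steps": [[[0,0,0],[0,0,0]],[[0,0,0],[0,0,0]],[[0,0,0],[0,0,0]],[[0,0,0],[0,0,0]],[[0,0,0],[0,0,0]],[[0,0,0],[0,0,0]]], "claw": 255}}

```text
time: 34.08
position: [0.5909, -0.3511, 0.051]
eef_rot: [0.312, 0.95, -0.0, 0.001]
wrist_force: [0.3, 1.0, 8.0]
grip_width: 0.0105
grip_force: 41.9
```

Call:
{"fn": "jog_arm", "kwargs": {"steps": [[[0,0,-0.02],[0,0,0]],[[0,0,-0.035],[0,0,0]],[[0,0,-0.035],[0,0,0]],[[0,0,-0.035],[0,0,0]],[[0,0,0],[0,0,0]]]}}

```text
time: 34.5
position: [0.592, -0.352, 0.1831]
eef_rot: [0.312, 0.95, -0.002, 0.006]
wrist_force: [0.2, -0.4, 1.0]
grip_width: 0.0109
grip_force: 40.9
```

Call:
{"fn": "jog_arm", "kwargs": {"steps": [[[0,0,0],[0,0,-0.115]],[[0,0,0],[0,0,-0.115]],[[0,0,0],[0,0,-0.115]],[[0,0,0],[0,0,-0.115]],[[0,0,0],[0,0,-0.115]],[[0,0,0],[0,0,-0.115]],[[0,0,0],[0,0,-0.11]],[[0,0,0],[0,0,0]]]}}

```text
time: 35.17
position: [0.5901, -0.3508, 0.1743]
eef_rot: [-0.085, 0.996, -0.0, 0.0]
wrist_force: [-0.6, 0.4, -1.4]
grip_width: 0.0107
grip_force: 40.9
```

Call:
{"fn": "jog_arm", "kwargs": {"steps": [[[0,0,0],[0,0,0]],[[0,0,0],[0,0,0]],[[0,0,0],[0,0,0]]]}}

```text
time: 35.42
position: [0.5901, -0.3507, 0.1742]
eef_rot: [-0.081, 0.997, -0.0, 0.0]
wrist_force: [-0.3, -0.6, -1.6]
grip_width: 0.0105
grip_force: 40.9
```

```bash
python3 - <<'E'
from cart import *
go(.5328,-.005,.17)
c=cam('wrist'); f=lambda i:comp(masks(i)['yel'],(200,150,440,420))
p=f(c['img']); print(len(p),p.min(0),p.max(0))
o=cv2.imread('pics/w5.png')[:,:,::-1]; q=f(o); print('old held',len(q),q.min(0),q.max(0))
E
```

```text
pos [ 0.5901 -0.3507  0.1742] yaw 9.26 d [0.0009 0.3505 0.0041] rows 10 per [0.0001 0.035  0.0004] w 0.0105 t 35.4
19 [286. 246.] [290. 249.]
old held 1403 [314. 248.] [359. 300.]
```

Call:
{"fn": "jog_arm", "kwargs": {"steps": [[[0,0.035,0],[0,0,-0.007]],[[0,0.035,0],[0,0,0]],[[0,0.035,0],[0,0,0]],[[0,0.035,0],[0,0,0]],[[0,0.035,0],[0,0,0]],[[0,0.035,0],[0,0,0]],[[0,0.035,0],[0,0,0]],[[0,0.035,0],[0,0,0]]]}}

```text
time: 36.13
position: [0.5421, -0.0733, 0.1743]
eef_rot: [-0.085, 0.996, -0.0, 0.0]
wrist_force: [0.2, 0.4, -1.5]
grip_width: 0.0107
grip_force: 40.9
```

Call:
{"fn": "jog_arm", "kwargs": {"steps": [[[0,0.035,0],[0,0,0]],[[0,0.035,0],[0,0,0]],[[0,0,0],[0,0,0]],[[0,0,0],[0,0,0]],[[0,0,0],[0,0,0]],[[0,0,0],[0,0,0]]]}}

```text
time: 36.63
position: [0.5309, -0.0067, 0.1741]
eef_rot: [-0.085, 0.996, -0.0, 0.0]
wrist_force: [-0.0, -0.2, -0.9]
grip_width: 0.0106
grip_force: 40.9
```

```bash
python3 go.py .5328 -.0048 .073
```

```text
pos [ 0.5309 -0.0067  0.1741] yaw 9.72 d [-0.0022  0.0016  0.1011] rows 3 per [-0.0007  0.0005  0.0337] w 0.0106 t 36.6
```

Call:
{"fn": "jog_arm", "kwargs": {"steps": [[[-0.002,0.0015,0.025],[0,0,0]],[[0,0,0.025],[0,0,0]],[[0,0,0.018],[0,0,0]],[[0,0,0.01],[0,0,0]],[[0,0,0.01],[0,0,0]],[[0,0,0.008],[0,0,0]],[[0,0,0.004],[0,0,0]],[[0,0,0],[0,0,0]]]}}

```text
time: 37.3
position: [0.5324, -0.0042, 0.0737]
eef_rot: [-0.085, 0.996, 0.0, -0.0]
wrist_force: [0.2, -0.9, -0.2]
grip_width: 0.0109
grip_force: 40.9
```

Call:
{"fn": "jog_arm", "kwargs": {"steps": [[[0,0,0],[0,0,0]],[[0,0,0],[0,0,0]]]}}

```text
time: 37.47
position: [0.5328, -0.004, 0.0748]
eef_rot: [-0.086, 0.996, -0.0, 0.001]
wrist_force: [-0.1, -0.0, -0.7]
grip_width: 0.0109
grip_force: 40.9
```

Call:
{"fn": "jog_arm", "kwargs": {"steps": [[[0,0,0],[0,0,0]],[[0,0,0],[0,0,0]],[[0,0,0],[0,0,0]],[[0,0,0],[0,0,0]],[[0,0,-0.03],[0,0,0]],[[0,0,-0.035],[0,0,0]],[[0,0,-0.04],[0,0,0]],[[0,0,-0.04],[0,0,0]]], "claw": 165}}

```text
time: 38.13
position: [0.5319, -0.004, 0.2207]
eef_rot: [-0.085, 0.996, 0.0, -0.0]
wrist_force: [0.0, 0.2, -0.8]
grip_width: 0.0301
grip_force: 0.0
```

Call:
{"fn": "jog_arm", "kwargs": {"steps": [[[0.03,0,-0.02],[0,0,0]],[[0.035,0,-0.015],[0,0,0]],[[0.035,0,-0.01],[0,0,0]],[[0.03,0,0],[0,0,0]],[[0.02,0,0],[0,0,0]],[[0,0,0],[0,0,0]],[[0,0,0],[0,0,0]],[[0,0,0],[0,0,0]]], "claw": 255}}

```text
time: 38.8
position: [0.3851, -0.0296, 0.2643]
eef_rot: [-0.085, 0.996, -0.0, 0.0]
wrist_force: [1.0, -0.2, 0.3]
grip_width: 0.0004
grip_force: 0.0
```

```bash
python3 - <<'E'
from cart import *
S=np.array([.5275,.022]);a=np.radians(9.6);X=np.array([np.cos(a),np.sin(a)]);Y=np.array([-X[1],X[0]])
f=lambda w:np.c_[(w[:,:2]-S)@X,(w[:,:2]-S)@Y].round(4).tolist()
t=cam('top'); P=lambda L:[(u/3.2+225,v/3.2+130) for u,v in L]
print('open outer top .142',f(onz(t,P([(66,122),(372,73)]),.142)),'inner top .148',f(onz(t,P([(80,165),(375,123)]),.148)))
print('shut front top z.083 (top)',f(onz(t,P([(110,345),(395,300)]),.083)))
print('monitor low edge px', onz(t,[(250,110),(314,112)],.1).round(3).tolist(), onz(t,[(237,137)],.01).round(3).tolist())
c1=dict(img=np.load('w1.npy'),K=(c:=cam('wrist'))['K'],D=c['D'],R=None,o=np.array([.3356669,-.01122468,.43842495]))
c1['R']=np.array([[-0.15550349,0.93665984,0.31382639],[0.98783475,0.14709814,0.05044455],[0.0010861,0.31785291,-0.94813941]])
print('shut front top z.083 (w1)',f(onz(c1,[(218,268),(433,267)],.083)),'bottom',f(onz(c1,[(220,250),(433,248)],.046)))
go(.53,.03,.25)
save(c,'w10.png')
m=masks(c['img']); h=cv2.cvtColor(c['img'],cv2.COLOR_RGB2HSV)
for n,p in [('mag',(.5236,.0498)),('yel',(.5328,-.004)),('blk',(.5422,-.0571))]:
    u=proj(c,[[*p,.047]])[0].astype(int); q=comp(m['white'],(u[0]-40,u[1]-60,u[0]+40,u[1]+60)); print(n,u)
    if n!='blk':
        q=comp(m[n],(u[0]-22,u[1]-45,u[0]+22,u[1]+45)); print(len(q),rect(c,q,.047))
# look for hinge line of the lid: brightness profile down a column between slots (y=lid centre)
E
```

```text
open outer top .142 [[0.1074, 0.1093], [0.1099, -0.1128]] inner top .148 [[0.0737, 0.1028], [0.0725, -0.1091]]
shut front top z.083 (top) [[-0.0514, 0.1068], [-0.0493, -0.1081]]
monitor low edge px [[0.766, 0.149, 0.1], [0.763, -0.005, 0.1]] [[0.722, 0.194, 0.01]]
shut front top z.083 (w1) [[-0.0492, -0.106], [-0.0477, 0.1093]] bottom [[-0.0552, -0.1127], [-0.0547, 0.1189]]
pos [ 0.3852 -0.0295  0.2639] yaw 9.82 d [-0.1528  0.0339  0.0139] rows 5 per [-0.0306  0.0068  0.0028] w 0.0 t 38.9
mag [374 345]
1129 (array([0.524, 0.048]), array([0.0326, 0.0561]), 9.7, array([0.519 , 0.0494], dtype=float32))
yel [322 345]Traceback (most recent call last):
  File "<stdin>", line 17, in <module>
TypeError: object of type 'NoneType' has no len()
```

The lid front sits at −50 mm and its open outer edge at +109 mm from the slot middle. Both fit a hinge at +54 mm. I'll go over and behind the lid, and check yellow's seat first.

```bash
python3 - <<'E'
from m import *
for n in('wrist','top'):
    c=cam(n); h=cv2.cvtColor(c['img'],cv2.COLOR_RGB2HSV); Y=(h[:,:,0]>18)&(h[:,:,0]<40)&(h[:,:,1]>140); W=(h[:,:,1]<60)&(h[:,:,2]>110)
    for nm,p in [('yel',(.5325,-.0045)),('blk',(.5418,-.0575)),('mag',(.5236,.0498))]:
        u=proj(c,[[*p,.047]])[0].astype(int); a,b=(24,46) if n=='wrist' else (11,20)
        M=Y if nm=='yel' else masks(c['img'])['mag'] if nm=='mag' else h[:,:,2]<70
        q=comp(M,(u[0]-a,u[1]-b,u[0]+a,u[1]+b)); print(n,nm,u,None if q is None else (len(q),*rect(c,q,.05)))
E
```

```text
wrist yel [322 345] (11, array([0.4851, 0.0049]), array([0.001 , 0.0057]), 10.7, array([0.4849, 0.0049], dtype=float32))
wrist blk [271 345] (3838, array([ 0.5426, -0.0594]), array([0.0521, 0.1142]), 8.3, array([ 0.5434, -0.0571], dtype=float32))
wrist mag [374 345] (1132, array([0.5218, 0.0473]), array([0.0322, 0.0557]), 10.0, array([0.517 , 0.0487], dtype=float32))
top yel [312 209] (257, array([ 0.5341, -0.0056]), array([0.0322, 0.0531]), 7.6, array([ 0.5331, -0.0051], dtype=float32))
top blk [333 206] (312, array([ 0.5416, -0.0545]), array([0.0516, 0.0913]), 1.2, array([ 0.537 , -0.0504], dtype=float32))
top mag [289 213] (230, array([0.5242, 0.0481]), array([0.0278, 0.0499]), 9.5, array([0.5241, 0.0482], dtype=float32))
```

Call:
{"fn": "jog_arm", "kwargs": {"steps": [[[-0.036,0.0034,0],[0,0,0]],[[-0.036,0.0034,0],[0,0,0]],[[-0.036,0.0034,0],[0,0,0]],[[-0.036,0.0034,0],[0,0,0]],[[-0.036,0.0034,0],[0,0,0]],[[-0.036,0.0034,0],[0,0,0]],[[-0.036,0.0034,0],[0,0,0]],[[-0.036,0.0034,0],[0,0,0]]]}}

```text
time: 39.67
position: [0.6655, 0.0472, 0.263]
eef_rot: [-0.086, 0.996, 0.0, -0.0]
wrist_force: [0.3, -0.1, -0.0]
grip_width: 0.0006
grip_force: 0.0
```

Call:
{"fn": "jog_arm", "kwargs": {"steps": [[[0,0,0],[0,0,0]],[[0,0,0],[0,0,0]],[[0,0,0],[0,0,0]]]}}

```text
time: 39.92
position: [0.6635, 0.0464, 0.2632]
eef_rot: [-0.086, 0.996, 0.0, -0.001]
wrist_force: [-0.8, 0.5, 0.0]
grip_width: -0.0002
grip_force: 0.0
```

```bash
python3 go.py .6655 .045 .132
```

```text
pos [0.6635 0.0464 0.2632] yaw 9.82 d [-0.0019 -0.0017  0.1312] rows 4 per [-0.0005 -0.0004  0.0328] w -0.0002 t 39.9
```

Yellow and magenta are centred in their slots. Descending behind the lid and pushing it forward.

Call:
{"fn": "jog_arm", "kwargs": {"steps": [[[-0.003,-0.001,0.033],[0,0,0]],[[0,0,0.033],[0,0,0]],[[0,0,0.033],[0,0,0]],[[0,0,0.032],[0,0,0]],[[0,0,0],[0,0,0]],[[0,0,0],[0,0,0]]]}}

```text
time: 40.42
position: [0.6661, 0.0456, 0.1336]
eef_rot: [-0.085, 0.996, 0.0, -0.001]
wrist_force: [1.2, -0.3, 1.5]
grip_width: 0.0001
grip_force: 0.0
```

Call:
{"fn": "jog_arm", "kwargs": {"steps": [[[0.018,0,0],[0,0,0]],[[0.018,0,0],[0,0,0]],[[0.018,0,0],[0,0,0]],[[0.018,0,0],[0,0,0]],[[0.018,0,0],[0,0,0]],[[0.018,0,0],[0,0,0]],[[0.018,0,0],[0,0,0]],[[0.008,0,0],[0,0,0]]]}}

```text
time: 41.08
position: [0.5346, 0.0227, 0.1365]
eef_rot: [-0.085, 0.996, -0.0, 0.003]
wrist_force: [1.8, 0.6, 0.7]
grip_width: 0.0001
grip_force: 0.6
```

```bash
python3 - <<'E'
from go import *
s=state();S=np.array([.5275,.022]);a=np.radians(9.6);X=np.array([np.cos(a),np.sin(a)])
p=s['position'];print('Sx',(p[:2]-S)@X,'Sy',(p[:2]-S)@[-X[1],X[0]],p[2],s['wrist_force'])
E
```

```text
Sx 0.00711026212356347 Sy -0.0004874680608310538 0.13652987778590345 [1.75598586 0.64431713 0.74091759]
```

Call:
{"fn": "jog_arm", "kwargs": {"steps": [[[0.008,0,0.005],[0,0,0]],[[0.008,0,0.008],[0,0,0]],[[0.006,0,0.007],[0,0,0]],[[0.006,0,0.007],[0,0,0]],[[0.006,0,0.007],[0,0,0]],[[0.007,0,0.007],[0,0,0]],[[0,0,0],[0,0,0]]]}}

```text
time: 41.67
position: [0.4942, 0.0159, 0.0918]
eef_rot: [-0.085, 0.996, -0.0, 0.001]
wrist_force: [-0.0, -0.8, 2.1]
grip_width: 0.0003
grip_force: 1.0
```

```bash
python3 - <<'E'
from go import *
s=state();S=np.array([.5275,.022]);a=np.radians(9.6);X=np.array([np.cos(a),np.sin(a)])
p=s['position'];print('Sx',(p[:2]-S)@X,'Sy',(p[:2]-S)@[-X[1],X[0]],p[2],s['wrist_force'])
E
```

```text
Sx -0.03386577584876506 Sy -0.00048427994653228983 0.09179007550112757 [-0.04616679 -0.769198    2.12582703]
```

Call:
{"fn": "jog_arm", "kwargs": {"steps": [[[0.001,0,0.002],[0,0,0]],[[0.001,0,0.002],[0,0,0]],[[0,0,0],[0,0,0]],[[0,0,0],[0,0,0]]]}}

```text
time: 42.0
position: [0.4941, 0.0158, 0.091]
eef_rot: [-0.086, 0.996, -0.0, 0.003]
wrist_force: [-6.8, 2.2, 35.6]
grip_width: -0.0002
grip_force: 18.0
```

Call:
{"fn": "jog_arm", "kwargs": {"steps": [[[0,0,-0.003],[0,0,0]],[[0,0,-0.01],[0,0,0]],[[0,0,-0.03],[0,0,0]],[[0,0,-0.04],[0,0,0]],[[0,0,-0.04],[0,0,0]],[[0.02,0,-0.03],[0,0,0]],[[0.03,0,0],[0,0,0]],[[0.03,0,0],[0,0,0]]]}}

```text
time: 42.67
position: [0.4128, 0.0019, 0.2423]
eef_rot: [-0.086, 0.996, -0.0, 0.001]
wrist_force: [0.1, -0.5, -0.4]
grip_width: 0.0002
grip_force: 0.0
```

Call:
{"fn": "jog_arm", "kwargs": {"steps": [[[0.03,0,0],[0,0,0]],[[0,0,0],[0,0,0]],[[0,0,0],[0,0,0]],[[0,0,0],[0,0,0]]]}}

```text
time: 43.0
position: [0.3844, -0.0031, 0.2414]
eef_rot: [-0.085, 0.996, -0.0, 0.0]
wrist_force: [0.7, 0.3, 0.3]
grip_width: 0.0
grip_force: 0.0
```

```bash
python3 - <<'E'
from m import *
from go import go
c=cam('top'); a0=np.load('top0.npy').astype(int); t2=None
d=np.abs(cv2.GaussianBlur(c['img'],(5,5),0).astype(int)-cv2.GaussianBlur(np.load('top0.npy'),(5,5),0).astype(int)).sum(2)
# region behind lid (where open lid stood) px: crop(66..375,73..165)
print('open-lid band diff from start',d[155:168,255:340].mean(),'slots/lid region',d[185:225,260:345].mean())
p=comp(c['img'].max(2)<60,(345,180,385,222)); print('knob',len(p),rect(c,p,.06))
# bar pointer: bright pixels inside knob
w=comp((c['img'].min(2)>90),(357,190,372,212)); print('mark',None if w is None else (len(w),w.mean(0),rect(c,w,.083)))
go(.556,-.131,.17)
c=cam('wrist'); save(c,'w11.png')
E
```

```text
open-lid band diff from start 1.420814479638009 slots/lid region 16.406470588235294
knob 225 (array([ 0.5555, -0.1308]), array([0.0414, 0.0418]), 136.2, array([ 0.5571, -0.1312], dtype=float32))
mark (29, array([364.        , 190.75862069]), (array([ 0.5752, -0.1287]), array([0.0073, 0.0336]), 91.3, array([ 0.577 , -0.1287], dtype=float32)))
pos [ 0.3846 -0.003   0.2412] yaw 9.81 d [-0.1471 -0.1553  0.0712] rows 6 per [-0.0245 -0.0259  0.0119] w 0.0 t 43.0
```

The lid is shut: the band behind it matches the start picture. The knob at (.5555,−.1312) agrees with 156 mm right of the lid centre, and its bar lies along the printer's x axis. Going there.

Call:
{"fn": "jog_arm", "kwargs": {"steps": [[[-0.0245,-0.0259,0.011],[0,0,0]],[[-0.0245,-0.0259,0.011],[0,0,0]],[[-0.0245,-0.0259,0.011],[0,0,0]],[[-0.0245,-0.0259,0.011],[0,0,0]],[[-0.0245,-0.0259,0.011],[0,0,0]],[[-0.0245,-0.0259,0.011],[0,0,0]],[[0,0,0],[0,0,0]],[[0,0,0],[0,0,0]]], "claw": 165}}

```text
time: 43.77
position: [0.5559, -0.1317, 0.1724]
eef_rot: [-0.085, 0.996, 0.001, -0.002]
wrist_force: [-0.6, 0.3, -0.2]
grip_width: 0.0302
grip_force: 0.0
```

Call:
{"fn": "jog_arm", "kwargs": {"steps": [[[0,0,0],[0,0,0]],[[0,0,0],[0,0,0]]]}}

```text
time: 43.93
position: [0.5552, -0.1305, 0.1755]
eef_rot: [-0.086, 0.996, -0.0, 0.0]
wrist_force: [0.0, -0.1, 0.4]
grip_width: 0.0301
grip_force: 0.0
```

```bash
python3 - <<'E'
from m import *
from go import go
go(.5555,-.1315,.076)
c=cam('wrist'); save(c,'w12.png'); u=proj(c,[[.5555,-.1315,.083],[.5555,-.1315,.05]]).round(0);print(u)
x,y=u[0].astype(int)
q=comp(c['img'].max(2)<75,(x-60,y-70,x+60,y+60)); print(len(q),q.min(0),q.max(0),q.mean(0))
g=c['img'].max(2)[y-64:y+48:6,x-44:x+45:4]
for r in g: print(' '.join('%3d'%v for v in r))
E
```

```text
pos [ 0.5552 -0.1305  0.1755] yaw 9.85 d [-0.0001 -0.001   0.0995] rows 3 per [-0.     -0.0003  0.0332] w 0.0301 t 43.9
[[322. 253.]
 [322. 237.]]
5180 [281. 192.] [364. 278.] [322.19054054 233.42722008]
157 157 159 159 157 158 156 157 155 156 160 156 157 157 156 157 157 155 157 156 158 159 158
158 159 158 157 156 158 154  92  33  43  43 184  38  41  38  49 152 157 157 157 155 157 158
156 158 155 153 141  35  38  42  39  39  42 180  42  38  42  38  41  39 113 160 158 156 154
155 157 157  52  41  40  34  38  43  32  22  22  18  34  38  41  39  39  43  33 157 154 160
156 156  59  38  37  38  33  15  24  20  15  16  17  17  28  19  30  40  39  34  34 158 156
156 117  41  37  41  25  21  21  28  16  16  27  16  19  20  22  20  16  39  39  74 120 154
157  38  38  36  23  22  22  28  28  21  22 177  34  24  23  24  27  24  17  72  31  35 155
157  34  37  41  25  22  21  20  22  20  25 176  34  18  22  22  17  21  18  42  39  38 157
156  35  36  37  28  24  23  23  27  21  16 176  24  27  19  22  22  19  24  38  36  33 153
156  76  31  36  12  23  25  21  20  17  23 178  24  22  21  19  27 
[... 151 characters left out ...]
  10  14  23  23  24  20  28  19  28  34  33 139 153 156
194 191 191 194  77  43  48  31  20  21  24  21  23  12  21  29  31  41  37 156 154 154 154
192 190 191 191 190 180  65  43  33  18  17  22  15  22  39  34  45 148 151 153 152 152 152
188 191 189 189 190 189 188 191 193  19  25  21  26  22 177 152 150 151 153 154 155 149 153
190 188 190 190 190 190 187 192 190 172 118 122 122 162 187 189 191 190 189 187 188 154 152
186 190 187 186 189 189 188 188 188 188 187 187 186 184 187 188 190 187 187 185 185 185 187
186 187 187 189 187 187 189 187 186 186 188 187 185 190 187 188 185 186 188 187 187 188 186
182 183 184 187 186 187 190 188 186 186 188 186 186 186 186 186 187 186 188 188 185 188 187
```

The knob is centred at column 322 and its bar is in line with the tool. Gripping and turning clockwise (+z of the tool).

Call:
{"fn": "jog_arm", "kwargs": {"steps": [[[0,-0.001,0.03],[0,0,0]],[[0,0,0.03],[0,0,0]],[[0,0,0.025],[0,0,0]],[[0,0,0.014],[0,0,0]],[[0,0,0],[0,0,0]],[[0,0,0],[0,0,0]]]}}

```text
time: 44.48
position: [0.5556, -0.1318, 0.0769]
eef_rot: [-0.086, 0.996, -0.0, 0.0]
wrist_force: [1.6, 0.3, 1.2]
grip_width: 0.0303
grip_force: 0.0
```

Call:
{"fn": "jog_arm", "kwargs": {"steps": [[[0,0,0],[0,0,0]],[[0,0,0],[0,0,0]],[[0,0,0],[0,0,0]],[[0,0,0],[0,0,0]],[[0,0,0],[0,0,0]],[[0,0,0],[0,0,0]]], "claw": 255}}

```text
time: 44.98
position: [0.5561, -0.1306, 0.0783]
eef_rot: [-0.086, 0.996, 0.001, 0.001]
wrist_force: [-4.8, 14.5, 9.9]
grip_width: 0.0119
grip_force: 40.7
```

Call:
{"fn": "jog_arm", "kwargs": {"steps": [[[0,0,0],[0,0,0.1]],[[0,0,0],[0,0,0.1]],[[0,0,0],[0,0,0.1]],[[0,0,0],[0,0,0.1]],[[0,0,0],[0,0,0.1]],[[0,0,0],[0,0,0.1]],[[0,0,0],[0,0,0.1]],[[0,0,0],[0,0,0.1]]]}}

```text
time: 45.65
position: [0.5556, -0.1319, 0.0783]
eef_rot: [0.311, 0.95, -0.0, 0.0]
wrist_force: [-9.0, 2.7, 10.7]
grip_width: 0.0119
grip_force: 40.9
```

Call:
{"fn": "jog_arm", "kwargs": {"steps": [[[0,0,0],[0,0,0.1]],[[0,0,0],[0,0,0.1]],[[0,0,0],[0,0,0.1]],[[0,0,0],[0,0,0.07]],[[0,0,0],[0,0,0]],[[0,0,0],[0,0,0]]]}}

```text
time: 46.15
position: [0.5551, -0.1323, 0.0782]
eef_rot: [0.479, 0.878, -0.0, -0.0]
wrist_force: [-13.2, 0.3, 13.4]
grip_width: 0.0117
grip_force: 41.3
```

```bash
python3 go.py .5555 -.1315 .076; python3 -c "
from rig import *;s=state();print(s['ft_torque'],s['wrist_force'],s['grip_force'])"
```

```text
pos [ 0.5551 -0.1323  0.0782] yaw -57.23 d [0.0005 0.0008 0.0022] rows 1 per [0.0005 0.0008 0.0022] w 0.0117 t 46.1
[-0.03302201  2.41610939  0.12711898] [-13.1622142    0.2783698   13.44610721] 41.31406009197235
```

Call:
{"fn": "jog_arm", "kwargs": {"steps": [[[0,0,0],[0,0,0.05]],[[0,0,0],[0,0,0]],[[0,0,0],[0,0,0]],[[0,0,0],[0,0,0]],[[0,0,0],[0,0,0]]]}}

```text
time: 46.57
position: [0.5551, -0.1323, 0.0782]
eef_rot: [0.5, 0.866, -0.001, -0.0]
wrist_force: [-14.3, 0.2, 13.1]
grip_width: 0.0121
grip_force: 42.5
```

```bash
python3 go.py .5555 -.1315 .076; python3 -c "
from rig import *;s=state();print(s['ft_torque'],s['wrist_force'],s['grip_force'])"
```

```text
pos [ 0.5551 -0.1323  0.0782] yaw -60.02 d [0.0005 0.0008 0.0022] rows 1 per [0.0005 0.0008 0.0022] w 0.0121 t 46.6
[-1.66021691e-04  2.45317664e+00  7.17269414e-01] [-14.27821566   0.23306685  13.08702061] 42.49579846858978
```

The moment jumped from 0.13 to 0.72 N m at 69.9°, so the knob is at its stop. Turning back with it and letting go.

Call:
{"fn": "jog_arm", "kwargs": {"steps": [[[0,0,0],[0,0,-0.1]],[[0,0,0],[0,0,-0.11]],[[0,0,0],[0,0,-0.11]],[[0,0,0],[0,0,-0.11]],[[0,0,0],[0,0,-0.11]],[[0,0,0],[0,0,-0.11]],[[0,0,0],[0,0,-0.11]],[[0,0,0],[0,0,-0.11]]]}}

```text
time: 47.23
position: [0.556, -0.1312, 0.0783]
eef_rot: [0.086, 0.996, 0.0, 0.001]
wrist_force: [-2.9, 10.8, 9.6]
grip_width: 0.0119
grip_force: 40.8
```

Call:
{"fn": "jog_arm", "kwargs": {"steps": [[[0,0,0],[0,0,-0.11]],[[0,0,0],[0,0,-0.11]],[[0,0,0],[0,0,-0.11]],[[0,0,0],[0,0,0]],[[0,0,0],[0,0,0]]]}}

```text
time: 47.65
position: [0.5561, -0.1306, 0.0783]
eef_rot: [-0.076, 0.997, 0.001, 0.001]
wrist_force: [-4.0, 13.4, 9.2]
grip_width: 0.0123
grip_force: 41.0
```

Call:
{"fn": "jog_arm", "kwargs": {"steps": [[[0,0,0],[0,0,0]],[[0,0,0],[0,0,0]],[[0,0,0],[0,0,0]],[[0,0,0],[0,0,0]],[[0,0,-0.02],[0,0,0]],[[0,0,-0.035],[0,0,0]],[[0,0,-0.035],[0,0,0]],[[0,0,-0.035],[0,0,0]]], "claw": 165}}

```text
time: 48.32
position: [0.5553, -0.1322, 0.2028]
eef_rot: [-0.075, 0.997, 0.0, -0.0]
wrist_force: [2.7, -0.6, -0.0]
grip_width: 0.0305
grip_force: 0.0
```

Call:
{"fn": "jog_arm", "kwargs": {"steps": [[[0.035,0,0],[0,0,0]],[[0.035,0,0],[0,0,0]],[[0.035,0,0],[0,0,0]],[[0.035,0,0],[0,0,0]],[[0.02,0,0],[0,0,0]],[[0,0,0],[0,0,0]],[[0,0,0],[0,0,0]],[[0,0,0],[0,0,0]]]}}

```text
time: 48.98
position: [0.3981, -0.1564, 0.2015]
eef_rot: [-0.075, 0.997, -0.0, 0.0]
wrist_force: [1.0, 0.4, 0.6]
grip_width: 0.0298
grip_force: 0.0
```

```bash
python3 - <<'E'
from m import *
from go import go
go(.39,-.15,.2)
c=cam('top'); d=np.abs(cv2.GaussianBlur(c['img'],(5,5),0).astype(int)-cv2.GaussianBlur(np.load('top0.npy'),(5,5),0).astype(int)).sum(2)
print('lid band',d[155:168,255:340].mean(),'slots',d[185:225,260:345].mean(),'knob',d[188:215,352:378].mean(),d[188:215,352:378].max(),'latch/ledge',d[235:250,290:322].mean())
print('calc',d[145:190,412:440].mean(),'stapler',d[168:188,150:216].mean())
m=masks(c['img'])
for k,M in(('mag',m['mag']),('yel',m['yel']),('blk',m['blk'])):
    q=comp(M,(145,205,198,275)); print(k,len(q),rect(c,q,.03))
h=cv2.cvtColor(c['img'],cv2.COLOR_RGB2HSV)
print('carton corner', [d[195:290,138:205].mean()])
E
```

```text
pos [ 0.3981 -0.1564  0.2015] yaw 8.64 d [0.007  0.0076 0.0015] rows 1 per [0.007  0.0076 0.0015] w 0.0298 t 49.0
lid band 15.192760180995474 slots 22.681764705882355 knob 28.23076923076923 108 latch/ledge 18.652083333333334
calc 14.27063492063492 stapler 10.317424242424243
mag 279 (array([0.4021, 0.381 ]), array([0.037 , 0.0549]), 9.4, array([0.4016, 0.3827], dtype=float32))
yel 301 (array([0.4441, 0.332 ]), array([0.0363, 0.056 ]), 10.4, array([0.444 , 0.3322], dtype=float32))
blk 260 (array([0.4998, 0.3643]), array([0.0364, 0.0514]), 2.3, array([0.4999, 0.3649], dtype=float32))
carton corner [np.float64(41.73040062843676)]
```

The brightness changed everywhere by 10–15 (calculator and stapler too), so I'll check with a brightness-independent match, plus the knob pointer.

```bash
python3 - <<'E'
from m import *
c=cam('top'); g=cv2.cvtColor(c['img'],cv2.COLOR_RGB2GRAY); g0=cv2.cvtColor(np.load('top0.npy'),cv2.COLOR_RGB2GRAY)
for n,(x0,y0,x1,y1) in dict(lidrear=(245,150,345,195),lidfront=(250,215,350,250),knob=(350,186,380,218),calc=(408,140,445,195),stapler=(146,162,220,192)).items():
    r=cv2.matchTemplate(g[y0-6:y1+6,x0-6:x1+6],g0[y0:y1,x0:x1],cv2.TM_CCOEFF_NORMED); print(n,'max %.3f at'%r.max(),np.array(np.unravel_index(r.argmax(),r.shape))-6)
b=comp(masks(c['img'])['blue'],(285,225,328,258)); print('pad',len(b),b.mean(0))
s=cam('side'); gs=cv2.cvtColor(s['img'],cv2.COLOR_RGB2GRAY); s0=cv2.cvtColor(np.load('side0.npy'),cv2.COLOR_RGB2GRAY)
x0,y0,x1,y1=272,183,392,262
r=cv2.matchTemplate(gs[y0-6:y1+6,x0-6:x1+6],s0[y0:y1,x0:x1],cv2.TM_CCOEFF_NORMED); print('side lid',r.max(),np.array(np.unravel_index(r.argmax(),r.shape))-6)
w=cam('wrist'); u=proj(w,[[.5555,-.1315,.083],[.5555+.02*.986,-.1315+.02*.167,.083]]).round(0); print('bar px',u.tolist())
x,y=u[0].astype(int); gw=w['img'].min(2)
q=comp(gw>130,(x-12,y-25,x+12,y+15)); print(None if q is None else (len(q),q.min(0),q.max(0)))
for rr in w['img'].max(2)[max(0,y-40):min(480,y+40):5,x-28:x+29:3]: print(' '.join('%3d'%v for v in rr))
E
```

```text
lidrear max 0.999 at [0 0]
lidfront max 0.975 at [0 0]
knob max 0.965 at [0 0]
calc max 0.988 at [0 0]
stapler max 0.998 at [0 0]
pad 106 [306.10377358 244.20754717]
side lid 0.44809905 [0 0]
bar px [[324.0, 422.0], [324.0, 440.0]]
(95, array([312., 418.]), array([317., 436.]))
 33  38  39  39  24  18  18  22  10  18  17  18  15  11  16  44  54  55  52
 38  39  36  18  21  26  17  23  15  17  18   4  14  30  36  26  26 150 213
 54  39  22  27  22  24  29  18  13  21  10  15  25  31  34  34  36  54  56
 55  56  24  24  24  23  27  19  14  11  15  16  29  32  33  34  37  22  54
 54  54  31  26  22  21  20  19  23  41  23  11  27  32  37  29  32  45  52
235  53  51  35  31  34  27  20  17 189  72  22  29  33  35  33  35  58  70
242 245 159  53  36  33  34  18  17 177  91  35  32  32  32  43  59 231 244
243 242 243 242 244 173  70  26  32 239 133  33  42  97 242 245 242 243 243
243 243 243 242 242 243 244 110  33  35  37  34 195 243 242 244 243 242 242
243 243 243 242 242 243 243 110  32  36  34  29 194 242 243 242 243 242 243
243 243 243 243 242 242 243 152  35  34  34  30 144 243 243 242 243 241 243
235 243 245 244 243 244 243 245  52  56  54  77 242 243 244 245 241 239 125
 22  21  16  23  19  23  74 163 209 206 179  84  37  16  20  27  15  17  20
 25  23  26  22  24  21  22  17  24  25  25  25  27  26  19  24  25  18  21
 22  17  23  19  24  16  25  20  24  24  27  20  22  26  22  24  24  21  25
 22  25  14  32  21  20  20  26  27  22  20  22  17  24  27  27  28  27  27
```

Lid, knob, calculator and stapler all match the start picture at zero shift. The low side-view score is probably the arm blocking that view. The knob pointer is straight again. Handing in.

```bash
python3 -c "
from rig import *
print(sign_off())"
```

```text
the job is handed in; nothing more can be done
None
```

I changed the magenta, yellow and black cartridges, put the three old ones in the carton, snapped the lid shut, turned the priming knob to its stop and back, and handed the job in; no verdict came back.

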